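# Line up sample jars in a tilt-tray case and seal it

### The job

Pack the sample jars for transport in the grey case: turn its red T-handle anticlockwise to free the lid, swing the lid up until it stands upright, and stand every jar that is there upright in the tray. Then lift the tray by its orange tab so that the jars all slide against the blue fence in one single row, each touching it, and lower the tray level again. Finally swing the lid shut with the T-handle still open and turn the T-handle clockwise as far as it goes to draw the gasketed cover tight; leave the timer and the steel weight alone.

Things in the scene. Friction and masses are not known exactly. Their poses are not given: they have to be found in the camera images.
- case: Grey open-topped case fixed on the bench, 232 (x) by 302 (y) mm, walls 6 mm thick, 88 mm high. Origin: on the bench, walls reaching from x = -112 to +120 mm and y = -151 to +151; x points away from the robot to the lid's hinge side, y along the hinge, z up. Turned by up to 0.2 rad.
- tray_fence (a point): Foot of the tray's blue fence, midway, at floor height, on the tray's hinge: (90, 0, 14) mm in the case frame. Its frame turns with the tray: x into the fence (away from the robot), y along it, z up. Fence face at x = 0, 42 mm high. A jar touching it has its origin at x = -25 to -26 mm. Slick floor at z = 0 back to a lip 18 mm high at x = -147; side lips 42 mm high at y = +-130.
- tray_near (a point): Middle of the tray's near half, on its floor, at (-111, 0, 0) mm in the tray_fence frame. Jars are best set down along this line (60 mm or more apart in y); nearer the fence the open lid is in the way of a gripper. Finger tips pass over the 18 mm lip if kept 20 mm above the floor.
- tray (a joint): Tilt of the tray about the foot of the fence, rad: 0 = level, grows as the near edge is lifted, stop at 0.5. Jars begin to slide at about 0.15 to 0.28 (floor friction about 0.2). When let go it sinks back level, damped.
- tray_tab (a point): Grip point of the orange upright tab at the tray's near edge, outside the lip: tab 24 mm long (x), 14 mm thick (y), top 58 mm above the tray's floor; the point is at (-170, 0, 45) mm in the tray_fence frame. Pinch it across y from above, tool upright, and follow the arc about tray_fence; it turns between the pads. The case's front wall is 13 mm in front of the tab.
- lid (a joint): Hinge of the lid, rad: 0 = shut, 1.57 = upright, stop at 1.65. Stiff, damped hinge: it stays where it is left above about 1.25 rad and sinks shut slowly by itself below about 1.05. Starts shut.
- cover (a joint): How far the latch has drawn the clear gasketed cover down from the lid's frame onto the rim of the case, m: 0 = latch open, 0.006 = drawn tight. Moves only with the latch: 0.0043 m per rad of T-handle.
- lid_hinge (a point): Middle of the lid's hinge axis, (118, 0, 96) mm in the case frame. Lid: an aluminium frame, 0.6 kg with latch and clear cover. A white rib inside the cover, 89 mm from the hinge, 34 mm deep, comes down just in front of the row (59 mm from the fence face) and keeps it there; a jar standing off the fence gets under it and holds the lid open.
- lid_knob (a point): Centre of the black knob on the lid's free edge: a short cylinder 22 mm in diameter, 22 mm long along y, at (-252, 0, 8) mm from the hinge in the lid's own frame (like the case frame when shut), 20 mm out from the frame's edge. Pinch it across y from above, tool upright, and follow the arc about lid_hinge; it turns between the pads.
- latch (a joint): Red T-handle of the compression latch on the lid's frame, rad: 0 = open, grows clockwise as seen on the closed lid from above, stop at 1.4 = fully drawn. Starts at 1.15 to 1.4. Friction 0.08 N m.
- latch_grip (a point): Centre of the T-handle's cross bar, on its turning axis: bar 70 mm long, 12 mm thick, 14 mm high, from 23 to 37 mm above the lid's outer face (this point 30 mm). Its own y axis lies along the bar, x across it; at 0 the bar lies along the hinge. With the lid shut the point is at (-57, 0, 138) mm in the case frame.
- jar_red: sample jar, brown contents, red lid; loose, 0.06 to 0.13 kg; body 52 mm across, screw lid 55 mm across (its top 14 mm), 64 mm tall. Origin: centre of its underside; z up. May be absent.
- jar_yellow: sample jar, pale contents, yellow lid; loose, 0.06 to 0.13 kg; body 50 mm across, screw lid 53 mm across (its top 14 mm), 68 mm tall. Origin: centre of its underside; z up. May be absent.
- jar_dark: sample jar, dark brown contents, white lid; loose, 0.06 to 0.13 kg; body 52 mm across, screw lid 55 mm across (its top 14 mm), 60 mm tall. Origin: centre of its underside; z up. May be absent.
- jar_tan: sample jar, tan contents, white lid; loose, 0.06 to 0.13 kg; body 50 mm across, screw lid 53 mm across (its top 14 mm), 60 mm tall. Origin: centre of its underside; z up. May be absent.
- timer: Bystander: white timer with three keys, 62x66x20 mm, loose. Origin: centre of its underside.
- weight: Bystander: small steel calibration weight with a knob, 29 mm across, 45 mm tall, loose. Origin: centre of its underside.
Things that resemble listed ones, but are neither listed nor needed, are in the scene too. What is shaped like the jar_tan but green, pink or purple is not meant.

How it is judged:
By the outcome, as a careful person would: the job done as asked, in the order asked, and still so for the second after the job is handed in, with the robot touching nothing.
Of jar_red, jar_yellow, jar_dark, jar_tan only 2 to 4 are there at a start; the rules pass over those that are not, and their reading is None.
At some moment in a run one of jar_red, jar_yellow, jar_dark, jar_tan may be knocked a few centimetres aside while the robot is not near it.
It also fails if it takes over 210 s, if anything falls off the work surface, if the arm or the gripper's body presses on something with over 40 N, if the wrist force passes 120 N, or if a joint passes its speed limit or range.

### The arm

A 7-joint arm with a two-finger parallel gripper is mounted at the origin on a cart in front of the work surface, level with it; the furniture and walls round the work are solid. World frame = base frame: x ahead of the robot, y to its left, z up, the work surface at z = 0. Lengths are in m, angles in rad, forces in N, time in s.
With the tool pointing down it reaches from about 0.425 to 0.925 m from the base axis. Payload 6.8 kg.
Tool frame: the origin (TCP) lies between the finger pads; the fingertips stand r.tcp_to_tips ahead of it and the grasp point (between the pads) lies 3 mm ahead of it (r.tcp_to_tips is the distance from the TCP to the fingertips, in m); z points along the fingers, y is the line along which they close (so a half turn about z gives the same grasp; the last joint's range is limited). The gripper opens to 85 mm and grips with 20 to 120 N. Pads are 22 mm wide; open, the fingers measure 114 mm over their backs; the gripper's body (76 mm by 85 mm) begins 54 mm behind the grasp point. The pads swing forward as they close: fully open they stand 13 mm farther back than shut.
Start: joints at [1.116, 0.477, 0.022, 1.555, -0.011, 1.109, -0.083], TCP at [0.229, -0.635, 0.253] pointing down, gripper open.
Joint ranges: [-2.96, 2.96], [-0.34, 2.1], [-1.41, 1.46], [0.24, 2.44], [-1.37, 4.51], [0.17, 1.92], [-2.96, 2.96]. Speed limits (rad/s): [2.39, 2.39, 3.14, 3.14, 3.14, 3.14, 3.14].

### API

Orientations are given as a rotation vector (axis times angle).
In Python, from bench import r gives the robot as it stands. The module is installed in compiled form; this text tells all that it offers.
- The arm moves only by the tool step_arm, never from a script. Its argument "moves" is a list of rows, each an object of numbers: "rx", "ry", "rz": the turn, a rotation vector about the tool's x, y, z in degrees; "dx", "dy", "dz": the shift along the tool's x, y, z in mm; "gripper": the opening, from -1 (shut) to 1 (fully open). In form: [{"rx": .., "ry": .., "rz": .., "dx": .., "dy": .., "dz": .., "gripper": ..}, ...]. A call has 1 to 20 rows; each row shifts and turns the commanded pose from where the row before left it, along the tool's axes as they then stand; what a row does not reach is not made up. A row lasts 1/8 s, in which the tool goes at most 62.5 mm and 10.7 degrees, less where a joint would pass 70% of its speed; a pose out of reach is approached as far as the arm can. A call is refused whole if a number of a shift passes 62.5 or a number of a turn 10.7, either way. A call with a gripper value outside its range is refused whole. The fingers move at their own pace and stop on an object; "grip_force" is the grip in N (left out, the last holds). Time passes only in rows, so rows that do not move let the fingers close. It gives the time, the measured TCP pose, the force, the opening and the grip force at its end, in the units of the state.
- r.get_obs(): the state, without advancing time (a new reading comes with each control period).
- r.grab_frame(name): name is "scene" or "top"; returns the picture (420x560x3 uint8, blue, green, red); there is no depth.
- r.camera_info(name): a dict with "mtx" (3x3 intrinsics, pixels), "rvec" (rotation vector, rad) and "tvec" (3), from world to camera coordinates, as OpenCV has them. Camera axes: x right, y down, z forward; pixel columns grow to the right and rows downward; lengths in m; the calibration is good to about 2 mm. A picture is of the moment at which its call begins. camera_info takes no time and is no camera call.
- r.hand_in(): hands the job in; it is judged then, once.
The state is a dict: "clock": time; "joints": joint angles; "qvel": joint speeds; "tau": joint torques, N m; "tcp_pos": TCP position; "orientation": TCP orientation; "contact_force": force on the tool from outside, world axes, zero at the start; "moment": the same for the moment, N m; "grip_width": finger opening in m; "gripper_force": force on a finger pad.
Only numpy, scipy, OpenCV 4.12 (cv2) and the standard library are available. Lean on these libraries where they do the work, as an engineer would, in place of code of your own. Each camera call takes 0.05 s, during which the arm holds its last target. There are 200 camera calls.

## Working session

There is one attempt and no reset: what is moved stays moved. The work goes in short steps, Python scripts to look and compute and a tool call to move; the robot and the scene stay as the last step left them, time stands still between calls to the robot, and variables do not carry over. Pictures are saved under pics/ and viewed, at most 14 in all, crops included, and the job is handed in when it is done.

Besides the shell and the picture viewer there is one more tool, called as a command line: name --argument value ..., lists and objects as JSON in quotes. step_arm: Moves the arm, as the interface text tells. Its arguments: {"type":"object","properties":{"moves":{"type":"array","items":{"type":"object","properties":{"rx":{"type":"number"},"ry":{"type":"number"},"rz":{"type":"number"},"dx":{"type":"number"},"dy":{"type":"number"},"dz":{"type":"number"},"gripper":{"type":"number"}}}},"grip_force":{"type":"number"}},"required":["moves"]}

```bash
mkdir -p pics
cat > h.py <<'E'
import numpy as np, cv2
from bench import r
def cam(n):
    c=r.camera_info(n); R=cv2.Rodrigues(np.array(c["rvec"],float))[0]
    return np.array(c["mtx"],float),R,np.array(c["tvec"],float).ravel()
def ray(n,u,v):
    K,R,t=cam(n); return -R.T@t, R.T@np.linalg.solve(K,[u,v,1.])
def onz(n,u,v,z):
    o,d=ray(n,u,v); return o+d*(z-o[2])/d[2]
def two(a,b):
    (o1,d1),(o2,d2)=ray("scene",*a),ray("top",*b)
    s=np.linalg.lstsq(np.c_[d1,-d2],o2-o1,rcond=None)[0]
    p,q=o1+d1*s[0],o2+d2*s[1]; return (p+q)/2,np.linalg.norm(p-q)
def proj(n,P):
    K,R,t=cam(n); q=K@(R@np.array(P)+t); return q[:2]/q[2]
def st():
    o=r.get_obs(); R=cv2.Rodrigues(np.array(o["orientation"],float))[0]
    return o,R
def shot(n,name):
    im=r.grab_frame(n); cv2.imwrite("pics/"+name,im); return im
E
python3 - <<'E'
from h import *
for n in("scene","top"):
    shot(n,n+"0.png"); K,R,t=cam(n); print(n,K[0,0],-R.T@t,R[2])
o,R=st(); print(R,o["tcp_pos"],r.tcp_to_tips,o["grip_width"],o["clock"])
a,b=[cv2.imread(f"pics/{n}0.png") for n in("scene","top")]
E
```

```text
scene 531.2233006562489 [-0.70321468 -0.90861115  0.97514137] [ 0.69454711  0.53343735 -0.48275139]
top 497.61743906857583 [0.24168642 0.05230829 1.38650589] [ 0.22787588  0.00899316 -0.97364866]
[[ 9.40458904e-01  3.39906737e-01 -6.78057875e-04]
 [ 3.39907384e-01 -9.40457782e-01  1.45947674e-03]
 [-1.41598828e-04 -1.60305478e-03 -9.99998705e-01]] [ 0.22922881 -0.63436749  0.25243398] 0.022 0.08506174055489277 0.1
```

View pics/scene0.png

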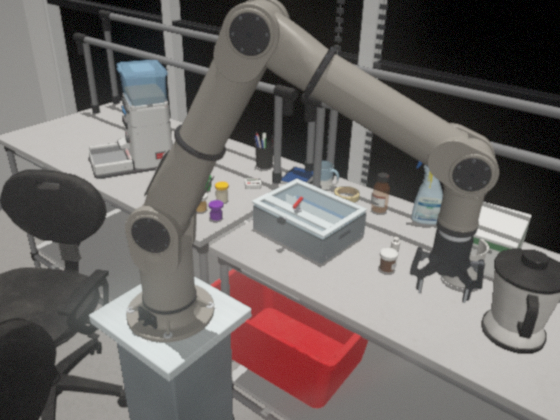

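View pics/top0.png

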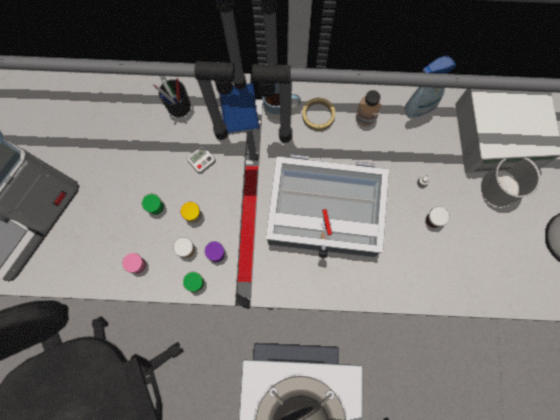

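Scene: the case is at about (308,215), red T-handle at (298,203). A white-lidded jar stands at (388,258), with a yellow jar at (221,190), a white-lidded one at (201,203) and a purple one at (216,210). 
Top: the case is at (328,205), T-handle at (327,222), knob at (323,251). White lids are at (184,247) and (438,217), yellow at (190,211). The decoys are green (152,204) and (193,282), pink (133,263) and purple (214,251). The weight is at (424,181) and the timer at (201,160). No red lid shows. I'll confirm the candidates in an enlarged crop.

Run:
```python
from h import *
a,b=[cv2.imread(f"pics/{n}0.png") for n in("scene","top")]
f=lambda im,u0,v0,w,h,W,H:cv2.resize(im[v0:v0+h,u0:u0+w],(W,H),interpolation=cv2.INTER_CUBIC)
top=np.hstack([f(a,180,160,80,60,400,300),f(a,365,230,53,40,400,300)])
bot=np.hstack([f(b,110,180,140,105,400,300),f(b,260,150,140,105,400,300)])
cv2.imwrite("pics/crop1.png",np.vstack([top,bot]))
hsv=cv2.cvtColor(b,cv2.COLOR_BGR2HSV)
def blobs(m,roi,lo=20):
    z=np.zeros_like(m); u0,v0,u1,v1=roi; z[v0:v1,u0:u1]=m[v0:v1,u0:u1]
    n,l,s,c=cv2.connectedComponentsWithStats(z)
    return [(c[i].round(1),s[i].tolist()) for i in range(1,n) if s[i,4]>=lo]
red=cv2.inRange(hsv,(0,150,90),(8,255,255))|cv2.inRange(hsv,(172,150,90),(180,255,255))
print("red",blobs(red,(0,0,560,310),8))
print("yel",blobs(cv2.inRange(hsv,(20,150,90),(32,255,255)),(0,0,560,310)))
wh=cv2.inRange(hsv,(0,0,195),(180,60,255))
print("wh",blobs(wh,(165,225,205,270)),blobs(wh,(415,195,460,240)))
for n,u,v,z in [("yel",190,211,.068),("w1",184,247,.06),("w2",438,217,.06),("knob",323,251,.104),("Th",327,222,.138),
 ("c",270,247,.09),("c2",382,252,.09),("c3",277,158,.09),("c4",388,170,.09),("weight",424,181,.03),("purple",214,251,.06),("green",193,282,.06),("pink",133,263,.06),("g2",152,204,.06)]:
    print(n,onz("top",u,v,z).round(3))
```

```text
red [(array([251.2, 168. ]), [246, 166, 12, 5, 57]), (array([ 59.3, 198.1]), [55, 193, 10, 11, 42]), (array([246.6, 238.1]), [238, 194, 18, 88, 1092]), (array([326.6, 221.6]), [323, 210, 8, 25, 83])]
yel [(array([189.8, 210.8]), [181, 202, 19, 19, 277])]
wh [(array([182.2, 246.3]), [174, 238, 18, 18, 249])] [(array([439.3, 215.6]), [431, 207, 18, 18, 254])]
yel [0.534 0.321 0.068]
w1 [0.436 0.329 0.06 ]
w2 [ 0.551 -0.355  0.06 ]
knob [ 0.436 -0.041  0.104]
Th [ 0.506 -0.047  0.138]
c [0.442 0.097 0.09 ]
c2 [ 0.443 -0.197  0.09 ]
c3 [0.689 0.091 0.09 ]
c4 [ 0.669 -0.213  0.09 ]
weight [ 0.661 -0.327  0.03 ]
purple [0.429 0.248 0.06 ]
green [0.344 0.297 0.06 ]
pink [0.387 0.461 0.06 ]
g2 [0.551 0.428 0.06 ]
```

View pics/crop1.png

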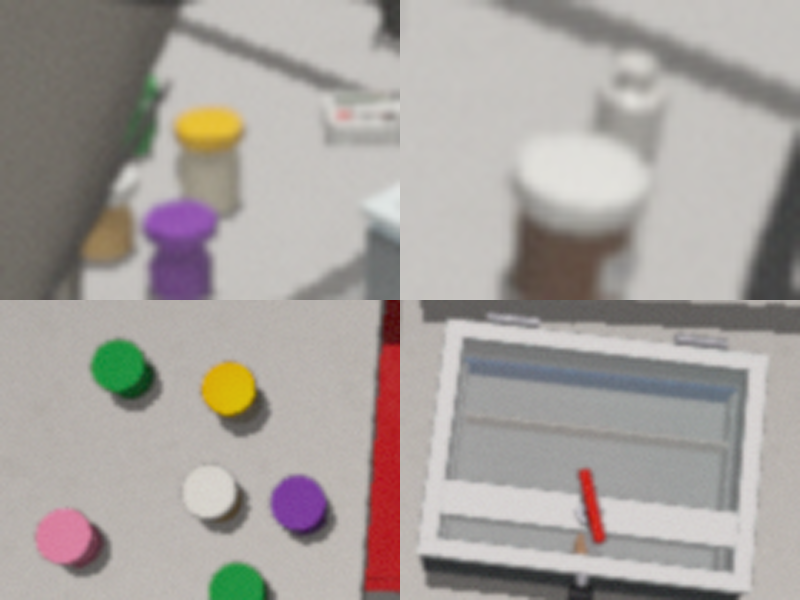

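The crop confirms the jars: jar_yellow has pale contents at (190,211). jar_tan has tan contents under a white lid at (182,246). jar_dark has dark brown contents under a white lid at (439,216), with the weight behind it. Green, pink and purple are decoys, and jar_red is absent. Next is the case pose fit from the lid corners, handle and knob.

```bash
cat > case.py <<'E'
from h import *
E
python3 - <<'E'
from h import *
b=cv2.imread("pics/top0.png")
C=[((276.8,157.7),.108,(120,151)),((388.8,169.3),.108,(120,-151)),((381.8,251.5),.108,(-114,-151)),((267,238),.108,(-114,151)),
   ((326.6,221.6),.145,(-57,0)),((323.5,250.5),.115,(-134,0))]
W=np.array([onz("top",*p,z)[:2] for p,z,_ in C]); M=np.array([m for *_,m in C])/1000.
def kab(M,W,w):
    w=w/w.sum(); mc,wc=w@M,w@W; A=(M-mc).T@np.diag(w)@(W-wc); th=np.arctan2(A[0,1]-A[1,0],A[0,0]+A[1,1])
    R=np.array([[np.cos(th),-np.sin(th)],[np.sin(th),np.cos(th)]]); return th,wc-R@mc,R
th,t,R=kab(M,W,np.ones(6)); print(th,t,((W-(M@R.T+t))*1000).round(1).tolist())
print([round(float(np.linalg.norm(W[i]-W[j])),3) for i,j in((0,1),(1,2),(2,3),(3,0))])
# bar direction
hsv=cv2.cvtColor(b,cv2.COLOR_BGR2HSV)
red=cv2.inRange(hsv,(0,110,70),(10,255,255))|cv2.inRange(hsv,(170,110,70),(180,255,255)); red[:205]=0;red[240:]=0;red[:,:318]=0;red[:,336:]=0
P=np.argwhere(red)[:,::-1]; Q=np.array([onz("top",*p,.145)[:2] for p in P]); c=Q.mean(0); u=np.linalg.svd(Q-c)[2][0]
print("bar c",c,"dir",u,np.ptp((Q-c)@u)); 
o,Rt=st(); print("tool x ang",np.arctan2(Rt[1,0],Rt[0,0]), "bar ang",np.arctan2(u[1],u[0]))
print([(k,proj(k,[*(R@np.array(m)+t),z]).round(1)) for k in("scene","top") for m,z in [((-.134,0),.104),((-.057,0),.138)]])
a=cv2.imread("pics/scene0.png"); hs=cv2.cvtColor(a,cv2.COLOR_BGR2HSV); m=cv2.inRange(hs,(0,150,80),(8,255,255))|cv2.inRange(hs,(172,150,80),(180,255,255)); m[:190]=0;m[220:]=0;m[:,:280]=0;m[:,315:]=0
print("scene T",np.argwhere(m)[:,::-1].mean(0), "two", two(np.argwhere(m)[:,::-1].mean(0),(326.6,221.6)))
E
```

```text
-0.07150602250325992 [ 0.56213034 -0.05120228] [[-8.7, 0.2], [-6.1, -1.2], [3.5, 0.7], [3.6, -1.8], [0.4, 1.9], [7.3, 0.0]]
[0.303, 0.225, 0.3, 0.222]
bar c [ 0.50517276 -0.04551417] dir [-0.97215618 -0.23433389] 0.06654542103401137
tool x ang 0.34681841950610715 bar ang -2.9050593324394893
[('scene', array([281.3, 220.5])), ('scene', array([297.7, 202.5])), ('top', array([323.1, 253.9])), ('top', array([327.1, 222.4]))]
scene T [298.25 201.  ] two (array([ 0.50713868, -0.04631816,  0.14216623]), np.float64(0.002370165347094018))
```

```bash
cat > h2.py <<'E'
from h import *
from scipy.spatial.transform import Rotation as Ro
TH=-0.0715; O=np.array([.5630,-.0505,0])
RC=Ro.from_euler("z",TH).as_matrix()
def cw(x,y,z): return RC@np.array([x,y,z])/1000+O      # case mm -> world m
def plan(p,yaw=None):
    "turn (deg, tool axes) then shift (mm, tool axes after the turn)"
    o,R=st()
    y=np.arctan2(R[1,0],R[0,0]) if yaw is None else yaw
    c,s=np.cos(y),np.sin(y); G=np.array([[c,s,0],[s,-c,0],[0,0,-1]])
    print("t%.1f"%o["clock"],"tcp",np.round(o["tcp_pos"],4),"yaw%.3f"%np.arctan2(R[1,0],R[0,0]),"grip%.4f"%o["grip_width"],"F",np.round(o["contact_force"],1))
    print(" turn",Ro.from_matrix(R.T@G).as_rotvec(degrees=True).round(1),"shift",(G.T@(np.array(p)-o["tcp_pos"])*1000).round(1),"shift_in_current",(R.T@(np.array(p)-o["tcp_pos"])*1000).round(1))
E
python3 -c "
from h2 import *
plan(cw(-57,0,141),.236); print(cw(-57,0,141),cw(-134,0,107))"
```

```text
t0.1 tcp [ 0.2292 -0.6344  0.2524] yaw0.347 grip0.0851 F [0.3 0.2 0.2]
 turn [-0.1  0.   6.3] shift [ 406.7 -506.9  111.4] shift_in_current [ 460.3 -458.6  112.1]
[ 0.50614564 -0.04642797  0.141     ] [ 0.42934237 -0.04092716  0.107     ]
```

step_arm --moves '[{"dx": 15,"dy": -15,"gripper": -0.1},{"dx": 33,"dy": -33},{"dx": 33,"dy": -33},{"dx": 33,"dy": -33},{"dx": 33,"dy": -33},{"dx": 33,"dy": -33},{"dx": 33,"dy": -33},{"dx": 33,"dy": -33},{"dx": 33,"dy": -33},{"dx": 33,"dy": -33},{"dx": 33,"dy": -33},{"dx": 33,"dy": -33},{"dx": 33,"dy": -33},{"dx": 33,"dy": -33},{"dx": 17,"dy": -14,"rz": 6.4},{"dz": 20},{"dz": 10},{}]'

```text
invalid input at $.moves[0]: expected keys rx, ry, rz, dx, dy, dz, gripper
```

Run:
```python
from h2 import *
plan([.507,-.046,.141],.236)
im=shot("top","top1.png")
```

```text
t0.1 tcp [ 0.2292 -0.6344  0.2524] yaw0.347 grip0.0851 F [0.3 0.2 0.2]
 turn [-0.1  0.   6.3] shift [ 407.6 -507.1  111.4] shift_in_current [ 461.2 -458.7  112.1]
```

step_arm --moves '[{"rx": 0,"ry": 0,"rz": 0,"dx": 15,"dy": -15,"dz": 0,"gripper": -0.1},{"rx": 0,"ry": 0,"rz": 0,"dx": 33,"dy": -33,"dz": 0,"gripper": -0.1},{"rx": 0,"ry": 0,"rz": 0,"dx": 33,"dy": -33,"dz": 0,"gripper": -0.1},{"rx": 0,"ry": 0,"rz": 0,"dx": 33,"dy": -33,"dz": 0,"gripper": -0.1},{"rx": 0,"ry": 0,"rz": 0,"dx": 33,"dy": -33,"dz": 0,"gripper": -0.1},{"rx": 0,"ry": 0,"rz": 0,"dx": 33,"dy": -33,"dz": 0,"gripper": -0.1},{"rx": 0,"ry": 0,"rz": 0,"dx": 33,"dy": -33,"dz": 0,"gripper": -0.1},{"rx": 0,"ry": 0,"rz": 0,"dx": 33,"dy": -33,"dz": 0,"gripper": -0.1},{"rx": 0,"ry": 0,"rz": 0,"dx": 33,"dy": -33,"dz": 0,"gripper": -0.1},{"rx": 0,"ry": 0,"rz": 0,"dx": 33,"dy": -33,"dz": 0,"gripper": -0.1},{"rx": 0,"ry": 0,"rz": 0,"dx": 33,"dy": -33,"dz": 0,"gripper": -0.1},{"rx": 0,"ry": 0,"rz": 0,"dx": 33,"dy": -33,"dz": 0,"gripper": -0.1},{"rx": 0,"ry": 0,"rz": 0,"dx": 33,"dy": -33,"dz": 0,"gripper": -0.1},{"rx": 0,"ry": 0,"rz": 0,"dx": 33,"dy": -33,"dz": 0,"gripper": -0.1},{"rx": 0,"ry": 0,"rz": 6.3,"dx": 17,"dy": -14,"dz": 0,"gripper": -0.1},{"rx": 0,"ry": 0,"rz": 0,"dx": 0,"dy": 0,"dz": 30,"gripper": -0.1},{"rx": 0,"ry": 0,"rz": 0,"dx": 0,"dy": 0,"dz": 20,"gripper": -0.1},{"rx": 0,"ry": 0,"rz": 0,"dx": 0,"dy": 0,"dz": 0,"gripper": -0.1}]'

```text
clock: 2.4
tcp_pos: [0.5061, -0.0474, 0.2019]
orientation: [-3.119, -0.371, 0.006]
contact_force: [0.3, -0.6, 0.9]
grip_width: 0.0381
gripper_force: 0.0
```

Run:
```python
from h2 import *
plan([.507,-.046,.141],.236)
```

```text
t2.4 tcp [ 0.5061 -0.0474  0.2019] yaw0.237 grip0.0381 F [ 0.3 -0.6  0.9]
 turn [-0.1  0.2  0.1] shift [ 1.2 -1.1 60.9] shift_in_current [ 1.4 -1.1 60.9]
```

step_arm --moves '[{"rx": 0,"ry": 0,"rz": 0,"dx": 1,"dy": -1,"dz": 25,"gripper": -0.1},{"rx": 0,"ry": 0,"rz": 0,"dx": 0,"dy": 0,"dz": 25,"gripper": -0.1},{"rx": 0,"ry": 0,"rz": 0,"dx": 0,"dy": 0,"dz": 11,"gripper": -0.1},{"rx": 0,"ry": 0,"rz": 0,"dx": 0,"dy": 0,"dz": 0,"gripper": -0.5},{"rx": 0,"ry": 0,"rz": 0,"dx": 0,"dy": 0,"dz": 0,"gripper": -1},{"rx": 0,"ry": 0,"rz": 0,"dx": 0,"dy": 0,"dz": 0,"gripper": -1},{"rx": 0,"ry": 0,"rz": 0,"dx": 0,"dy": 0,"dz": 0,"gripper": -1},{"rx": 0,"ry": 0,"rz": 0,"dx": 0,"dy": 0,"dz": 0,"gripper": -1}]' --grip_force 30

```text
clock: 3.4
tcp_pos: [0.5081, -0.0447, 0.1431]
orientation: [-3.118, -0.373, -0.001]
contact_force: [-3.1, 5.1, 0.3]
grip_width: 0.0123
gripper_force: 29.3
```

step_arm --moves '[{"rx": 0,"ry": 0,"rz": -6,"dx": 0,"dy": -1,"dz": 0,"gripper": -1},{"rx": 0,"ry": 0,"rz": -8,"dx": 0,"dy": 0,"dz": 0,"gripper": -1},{"rx": 0,"ry": 0,"rz": -8,"dx": 0,"dy": 0,"dz": 0,"gripper": -1},{"rx": 0,"ry": 0,"rz": -8,"dx": 0,"dy": 0,"dz": 0,"gripper": -1},{"rx": 0,"ry": 0,"rz": -8,"dx": 0,"dy": 0,"dz": 0,"gripper": -1},{"rx": 0,"ry": 0,"rz": -8,"dx": 0,"dy": 0,"dz": 0,"gripper": -1},{"rx": 0,"ry": 0,"rz": -8,"dx": 0,"dy": 0,"dz": 0,"gripper": -1},{"rx": 0,"ry": 0,"rz": -8,"dx": 0,"dy": 0,"dz": 0,"gripper": -1},{"rx": 0,"ry": 0,"rz": -8,"dx": 0,"dy": 0,"dz": 0,"gripper": -1},{"rx": 0,"ry": 0,"rz": -2,"dx": 0,"dy": 0,"dz": 0,"gripper": -1},{"rx": 0,"ry": 0,"rz": 0,"dx": 0,"dy": 0,"dz": 0,"gripper": -1}]'

```text
clock: 4.78
tcp_pos: [0.5078, -0.0443, 0.1431]
orientation: [-2.307, -2.132, -0.001]
contact_force: [-4.1, 3.8, 2.9]
grip_width: 0.0121
gripper_force: 29.7
```

Run:
```python
from h2 import *
plan([.507,-.046,.141],np.pi/2+TH); o,_=st(); print(o["moment"],o["joints"])
```

```text
t4.8 tcp [ 0.5078 -0.0443  0.1431] yaw1.492 grip0.0121 F [-4.1  3.8  2.9]
 turn [ 0.  -0.  -0.4] shift [-1.7 -0.6  2.1] shift_in_current [-1.7 -0.6  2.1]
[ 0.95523015  0.66632103 -0.08275792] [ 0.45376519  0.41359928 -0.59540356  2.01531225  0.31759805  0.80311732
 -0.40444043]
```

step_arm --moves '[{"rx": 0,"ry": 0,"rz": -2,"dx": 0,"dy": 0,"dz": 0,"gripper": -1},{"rx": 0,"ry": 0,"rz": -2,"dx": 0,"dy": 0,"dz": 0,"gripper": -1},{"rx": 0,"ry": 0,"rz": 0,"dx": 0,"dy": 0,"dz": 0,"gripper": -1}]'

```text
clock: 5.15
tcp_pos: [0.5077, -0.0448, 0.1431]
orientation: [2.232, 2.211, 0.0]
contact_force: [-3.1, 3.3, 3.7]
grip_width: 0.0123
gripper_force: 36.0
```

Run:
```python
from h2 import *
plan([.507,-.046,.141],np.pi/2+TH); o,_=st(); print(o["moment"])
```

```text
t5.2 tcp [ 0.5077 -0.0448  0.1431] yaw1.561 grip0.0123 F [-3.1  3.3  3.7]
 turn [ 0.  -0.   3.6] shift [-1.3 -0.7  2.1] shift_in_current [-1.2 -0.7  2.1]
[ 0.66533868  0.77904576 -0.15114125]
```

step_arm --moves '[{"rx": 0,"ry": 0,"rz": 0,"dx": 0,"dy": 0,"dz": 0,"gripper": 0},{"rx": 0,"ry": 0,"rz": 0,"dx": 0,"dy": 0,"dz": 0,"gripper": 0},{"rx": 0,"ry": 0,"rz": 0,"dx": 0,"dy": 0,"dz": -30,"gripper": 0},{"rx": 0,"ry": 0,"rz": 0,"dx": 0,"dy": 0,"dz": -30,"gripper": 0},{"rx": 0,"ry": 0,"rz": 10.4,"dx": 0,"dy": 0,"dz": 0,"gripper": 0},{"rx": 0,"ry": 0,"rz": 10.4,"dx": 0,"dy": 0,"dz": 0,"gripper": 0},{"rx": 0,"ry": 0,"rz": 10.4,"dx": 0,"dy": 0,"dz": 0,"gripper": 0},{"rx": 0,"ry": 0,"rz": 10.4,"dx": 0,"dy": 0,"dz": 0,"gripper": 0},{"rx": 0,"ry": 0,"rz": 10.4,"dx": 0,"dy": 0,"dz": 0,"gripper": 0},{"rx": 0,"ry": 0,"rz": 10.4,"dx": 0,"dy": 0,"dz": 0,"gripper": 0},{"rx": 0,"ry": 0,"rz": 10.4,"dx": 0,"dy": 0,"dz": 0,"gripper": 0},{"rx": 0,"ry": 0,"rz": 10.4,"dx": 0,"dy": 0,"dz": 0,"gripper": 0},{"rx": 0,"ry": 0,"rz": 10.4,"dx": 0,"dy": 0,"dz": 0,"gripper": 0},{"rx": 0,"ry": 0,"rz": 0,"dx": -38,"dy": 0,"dz": 0,"gripper": 0},{"rx": 0,"ry": 0,"rz": 0,"dx": -38,"dy": 0,"dz": 0,"gripper": 0},{"rx": 0,"ry": 0,"rz": 0,"dx": 0,"dy": 0,"dz": 0,"gripper": 0}]'

```text
clock: 7.15
tcp_pos: [0.4298, -0.0404, 0.2023]
orientation: [3.138, -0.112, -0.002]
contact_force: [0.8, 0.4, -0.4]
grip_width: 0.0427
gripper_force: 0.0
```

Run:
```python
from h2 import *
p=cw(-134,0,107); plan(p,TH)
b=shot("top","top2.png"); a=shot("scene","scene2.png")
cv2.imwrite("pics/crop2.png",np.hstack([cv2.resize(x[v:v+105,u:u+140],(400,300),interpolation=cv2.INTER_CUBIC) for x,u,v in((a,240,160),(b,260,150))]))
print(proj("scene",p),proj("top",p))
```

```text
t7.2 tcp [ 0.4298 -0.0404  0.2023] yaw-0.071 grip0.0427 F [ 0.8  0.4 -0.4]
 turn [0.1 0.1 0. ] shift [-0.4  0.6 95.3] shift_in_current [-0.4  0.4 95.3]
[281.30376178 219.51364483] [322.93527889 253.39467752]
```

View pics/crop2.png

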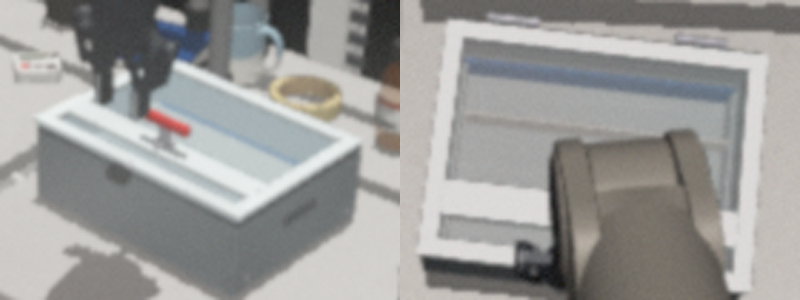

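The left crop (scene) shows the T-handle lying along the hinge at (298,203), so it is open. The knob is at (281.3,220.2), matching the prediction to within a pixel. The right crop (top) shows the arm over the front edge. I'll descend onto the knob.

step_arm --moves '[{"rx": 0,"ry": 0,"rz": 0,"dx": 0,"dy": 0,"dz": 35,"gripper": 0},{"rx": 0,"ry": 0,"rz": 0,"dx": 0,"dy": 0,"dz": 35,"gripper": 0},{"rx": 0,"ry": 0,"rz": 0,"dx": 0,"dy": 0,"dz": 25,"gripper": 0},{"rx": 0,"ry": 0,"rz": 0,"dx": 0,"dy": 0,"dz": 0,"gripper": -0.3},{"rx": 0,"ry": 0,"rz": 0,"dx": 0,"dy": 0,"dz": 0,"gripper": -1},{"rx": 0,"ry": 0,"rz": 0,"dx": 0,"dy": 0,"dz": 0,"gripper": -1},{"rx": 0,"ry": 0,"rz": 0,"dx": 0,"dy": 0,"dz": 0,"gripper": -1},{"rx": 0,"ry": 0,"rz": 0,"dx": 0,"dy": 0,"dz": 0,"gripper": -1}]' --grip_force 40

```text
clock: 8.25
tcp_pos: [0.4329, -0.0392, 0.108]
orientation: [-3.139, 0.11, -0.003]
contact_force: [0.6, 5.0, -2.2]
grip_width: 0.0214
gripper_force: 43.2
```

Run:
```python
from h2 import *
plan(cw(-134,0,107),TH); o,_=st(); print(o["joints"])
h=np.array([118,0,96.])
# arc rows in (case x, z), 12 rows of total 1.57
L=np.hypot(252,8); a0=np.arctan2(8,-252)
pts=np.array([[L*np.cos(a0-q),L*np.sin(a0-q)] for q in np.arange(0,1.6,.157)])
print(np.diff(pts,axis=0).round(1).tolist()); print(cw(118+8,0,96+252),np.hypot(*cw(118,0,0)[:2]))
```

```text
t8.2 tcp [ 0.4329 -0.0392  0.108 ] yaw-0.070 grip0.0214 F [ 0.6  5.  -2.2]
 turn [-0.  -0.1  0.1] shift [-3.4  1.9  1. ] shift_in_current [-3.4  1.9  1. ]
[ 0.23868002  0.32615487 -0.33618566  2.21813081  0.1821505   0.62013567
 -1.87022185]
[[4.4, 39.3], [10.4, 38.1], [16.3, 36.0], [21.7, 33.0], [26.6, 29.2], [30.9, 24.7], [34.3, 19.6], [37.0, 14.0], [38.7, 8.0], [39.5, 1.9]]
[ 0.68867807 -0.05950133  0.348     ] 0.6832445964487774
```

step_arm --moves '[{"rx": 0,"ry": 0,"rz": 0,"dx": 0,"dy": 0,"dz": 0,"gripper": 0},{"rx": 0,"ry": 0,"rz": 0,"dx": 0,"dy": 0,"dz": -6,"gripper": 0},{"rx": 0,"ry": 0,"rz": 0,"dx": 0,"dy": 0,"dz": 0,"gripper": -0.6},{"rx": 0,"ry": 0,"rz": 0,"dx": 0,"dy": 0,"dz": 0,"gripper": -1},{"rx": 0,"ry": 0,"rz": 0,"dx": 0,"dy": 0,"dz": 0,"gripper": -1},{"rx": 0,"ry": 0,"rz": 0,"dx": 0,"dy": 0,"dz": 0,"gripper": -1}]'

```text
clock: 9.0
tcp_pos: [0.4327, -0.0392, 0.1142]
orientation: [-3.139, 0.11, -0.002]
contact_force: [-2.0, 2.8, 8.8]
grip_width: 0.0208
gripper_force: 40.4
```

step_arm --moves '[{"rx": 0,"ry": 0,"rz": 0,"dx": 1.4,"dy": 0,"dz": -19.7,"gripper": -1},{"rx": 0,"ry": 0,"rz": 0,"dx": 3,"dy": 0,"dz": -19.6,"gripper": -1},{"rx": 0,"ry": 0,"rz": 0,"dx": 4.5,"dy": 0,"dz": -19.3,"gripper": -1},{"rx": 0,"ry": 0,"rz": 0,"dx": 6,"dy": 0,"dz": -18.9,"gripper": -1},{"rx": 0,"ry": 0,"rz": 0,"dx": 7.4,"dy": 0,"dz": -18.4,"gripper": -1},{"rx": 0,"ry": 0,"rz": 0,"dx": 8.9,"dy": 0,"dz": -17.7,"gripper": -1},{"rx": 0,"ry": 0,"rz": 0,"dx": 10.2,"dy": 0,"dz": -17,"gripper": -1},{"rx": 0,"ry": 0,"rz": 0,"dx": 11.5,"dy": 0,"dz": -16.1,"gripper": -1},{"rx": 0,"ry": 0,"rz": 0,"dx": 0,"dy": 0,"dz": 0,"gripper": -1}]'

```text
clock: 10.12
tcp_pos: [0.4853, -0.043, 0.2601]
orientation: [-3.139, 0.11, -0.001]
contact_force: [2.0, 1.9, -4.3]
grip_width: 0.0212
gripper_force: 40.5
```

Run:
```python
from h2 import *
q=8*.0785; L=np.hypot(252,8); a=np.arctan2(8,-252)-q
plan(cw(118+L*np.cos(a),0,96+L*np.sin(a)+9),TH)
```

```text
t10.1 tcp [ 0.4853 -0.043   0.2601] yaw-0.070 grip0.0212 F [ 2.   1.9 -4.3]
 turn [-0.1 -0.   0.1] shift [-3.1  1.9  0.6] shift_in_current [-3.1  1.9  0.6]
```

step_arm --moves '[{"rx": 0,"ry": 0,"rz": 0,"dx": 12.7,"dy": 0,"dz": -15.1,"gripper": -1},{"rx": 0,"ry": 0,"rz": 0,"dx": 13.9,"dy": 0,"dz": -14.1,"gripper": -1},{"rx": 0,"ry": 0,"rz": 0,"dx": 15,"dy": 0,"dz": -13,"gripper": -1},{"rx": 0,"ry": 0,"rz": 0,"dx": 15.9,"dy": 0,"dz": -11.8,"gripper": -1},{"rx": 0,"ry": 0,"rz": 0,"dx": 16.8,"dy": 0,"dz": -10.5,"gripper": -1},{"rx": 0,"ry": 0,"rz": 0,"dx": 17.6,"dy": 0,"dz": -9.1,"gripper": -1},{"rx": 0,"ry": 0,"rz": 0,"dx": 18.2,"dy": 0,"dz": -7.7,"gripper": -1},{"rx": 0,"ry": 0,"rz": 0,"dx": 18.8,"dy": 0,"dz": -6.3,"gripper": -1},{"rx": 0,"ry": 0,"rz": 0,"dx": 19.2,"dy": 0,"dz": -4.8,"gripper": -1},{"rx": 0,"ry": 0,"rz": 0,"dx": 19.5,"dy": 0,"dz": -3.2,"gripper": -1},{"rx": 0,"ry": 0,"rz": 0,"dx": 19.7,"dy": 0,"dz": -1.7,"gripper": -1},{"rx": 0,"ry": 0,"rz": 0,"dx": 18,"dy": 0,"dz": 0,"gripper": -1},{"rx": 0,"ry": 0,"rz": 0,"dx": 0,"dy": 0,"dz": 0,"gripper": -1}]'

```text
clock: 11.75
tcp_pos: [0.6897, -0.058, 0.3563]
orientation: [-3.14, 0.11, 0.002]
contact_force: [0.6, 0.4, -0.1]
grip_width: 0.0207
gripper_force: 40.0
```

Run:
```python
from h2 import *
q=1.57; L=np.hypot(252,8); a=np.arctan2(8,-252)-q
plan(cw(118+L*np.cos(a),0,96+L*np.sin(a)+9),TH)
```

```text
t11.8 tcp [ 0.6897 -0.058   0.3563] yaw-0.070 grip0.0207 F [ 0.6  0.4 -0.1]
 turn [-0.   0.1  0.1] shift [-1.1  1.6 -0.7] shift_in_current [-1.1  1.6 -0.7]
```

step_arm --moves '[{"rx": 0,"ry": 0,"rz": 0,"dx": 0,"dy": 0,"dz": 0,"gripper": 0},{"rx": 0,"ry": 0,"rz": 0,"dx": 0,"dy": 0,"dz": 0,"gripper": 0},{"rx": 0,"ry": 0,"rz": 0,"dx": 0,"dy": 0,"dz": -30,"gripper": 0},{"rx": 0,"ry": 0,"rz": 0,"dx": 0,"dy": 0,"dz": -30,"gripper": 0},{"rx": 0,"ry": 0,"rz": 0,"dx": -40,"dy": 0,"dz": 0,"gripper": 0.7},{"rx": 0,"ry": 0,"rz": 0,"dx": -40,"dy": 0,"dz": 0,"gripper": 0.7}]'

```text
clock: 12.5
tcp_pos: [0.6087, -0.0525, 0.4176]
orientation: [3.139, -0.111, 0.002]
contact_force: [0.5, 0.1, -0.0]
grip_width: 0.0725
gripper_force: 0.0
```

```bash
cat > jars.py <<'E'
from h2 import *
def jar(im,name,guess=None):
    hsv=cv2.cvtColor(im,cv2.COLOR_BGR2HSV)
    m=cv2.inRange(hsv,(20,150,90),(32,255,255)) if name=="yellow" else cv2.inRange(hsv,(0,0,180),(180,45,255))
    z={"yellow":.068}.get(name,.06)
    if guess is not None:
        u,v=proj("top",[*guess,z]).astype(int); k=np.zeros_like(m); k[max(v-25,0):v+25,max(u-25,0):u+25]=1; m=m*k
    cs=[c for c in cv2.findContours(m,cv2.RETR_EXTERNAL,cv2.CHAIN_APPROX_NONE)[0] if cv2.contourArea(c)>120]
    out=[]
    for c in cs:
        (u,v),rad=cv2.minEnclosingCircle(cv2.convexHull(c)); M=cv2.moments(c); 
        out.append((onz("top",M["m10"]/M["m00"],M["m01"]/M["m00"],z).round(4).tolist(),round(u),round(v),round(rad,1)))
    return out
E
python3 - <<'E'
from jars import *
im=shot("top","top3.png"); shot("scene","scene3.png")
print("dark",jar(im,"dark",(.551,-.355)),"\ntan",jar(im,"tan",(.436,.329)),"\nyel",jar(im,"yellow"))
plan([.551,-.355,.13],np.pi/2+TH)
E
```

```text
dark [([0.5615, -0.3703, 0.06], 440, 216, 32.3)] 
tan [([0.4358, 0.3334, 0.06], 184, 246, 34.6)] 
yel [([0.5347, 0.3209, 0.068], 190, 211, 9.5)]
t12.6 tcp [ 0.6065 -0.0524  0.4185] yaw-0.070 grip0.0724 F [-0.  -0.2  0.8]
 turn [  0.1   0.1 -89.9] shift [-305.8  -33.8  288.5] shift_in_current [-34.2 305.3 288.9]
```

View pics/top3.png

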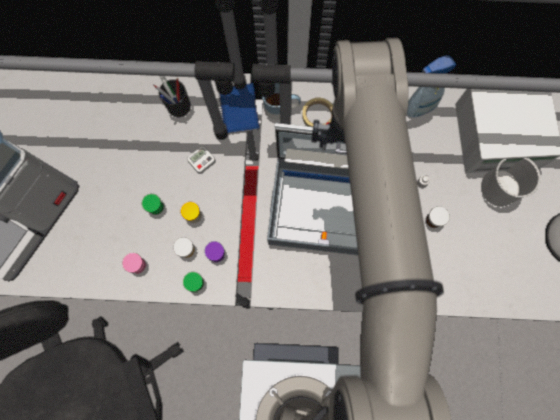

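Top view: the lid stands upright behind the case and the tray is open, with its tab at (323,236). The jars are unmoved at (440,216), (184,246) and (190,211). Now for jar_dark.

```bash
sed -i 's/(0,0,180),(180,45,255)/(0,0,196),(180,60,255)/' jars.py
python3 - <<'E'
from jars import *
im=cv2.imread("pics/top3.png")
print("dark",jar(im,"dark",(.551,-.355)),"\ntan",jar(im,"tan",(.436,.329)))
print(onz("top",439.7,215.8,.06),onz("top",182.7,246.7,.06))
E
```

```text
dark [([0.562, -0.3719, 0.06], 440, 216, 31.9)] 
tan [([0.4355, 0.334, 0.06], 184, 246, 34.6)]
[ 0.55413739 -0.36006507  0.06      ] [0.43707796 0.33303662 0.06      ]
```

step_arm --moves '[{"rx": 0,"ry": 0,"rz": -10.6,"dx": 0,"dy": 25,"dz": 0,"gripper": 0.7},{"rx": 0,"ry": 0,"rz": -10.6,"dx": 0,"dy": 0,"dz": 0,"gripper": 0.7},{"rx": 0,"ry": 0,"rz": -10.6,"dx": 0,"dy": 0,"dz": 0,"gripper": 0.7},{"rx": 0,"ry": 0,"rz": -10.6,"dx": 0,"dy": 0,"dz": 0,"gripper": 0.7},{"rx": 0,"ry": 0,"rz": -10.6,"dx": 0,"dy": 0,"dz": 0,"gripper": 0.7},{"rx": 0,"ry": 0,"rz": -10.6,"dx": 0,"dy": 0,"dz": 0,"gripper": 0.7},{"rx": 0,"ry": 0,"rz": -10.6,"dx": 0,"dy": 0,"dz": 0,"gripper": 0.7},{"rx": 0,"ry": 0,"rz": -10.6,"dx": 0,"dy": 0,"dz": 0,"gripper": 0.7},{"rx": 0,"ry": 0,"rz": -5.2,"dx": 0,"dy": 0,"dz": 0,"gripper": 0.7},{"rx": 0,"ry": 0,"rz": 0,"dx": -40,"dy": -5,"dz": 15,"gripper": 0.7},{"rx": 0,"ry": 0,"rz": 0,"dx": -40,"dy": -5,"dz": 30,"gripper": 0.7},{"rx": 0,"ry": 0,"rz": 0,"dx": -40,"dy": -5,"dz": 30,"gripper": 0.7},{"rx": 0,"ry": 0,"rz": 0,"dx": -40,"dy": -5,"dz": 30,"gripper": 0.7},{"rx": 0,"ry": 0,"rz": 0,"dx": -40,"dy": -5,"dz": 30,"gripper": 0.7},{"rx": 0,"ry": 0,"rz": 0,"dx": -40,"dy": -5,"dz": 30,"gripper": 0.7},{"rx": 0,"ry": 0,"rz": 0,"dx": -40,"dy": -4,"dz": 30,"gripper": 0.7},{"rx": 0,"ry": 0,"rz": 0,"dx": 0,"dy": 0,"dz": 30,"gripper": 0.7},{"rx": 0,"ry": 0,"rz": 0,"dx": 0,"dy": 0,"dz": 30,"gripper": 0.7},{"rx": 0,"ry": 0,"rz": 0,"dx": 0,"dy": 0,"dz": 0,"gripper": 0.7}]'

```text
clock: 14.98
tcp_pos: [0.553, -0.354, 0.1599]
orientation: [-2.295, -2.139, 0.002]
contact_force: [0.1, -0.1, 0.7]
grip_width: 0.0724
gripper_force: 0.0
```

Run:
```python
from jars import *
plan([.551,-.356,.055],np.pi/2+TH)
```

```text
t15.0 tcp [ 0.553  -0.354   0.1599] yaw1.500 grip0.0724 F [ 0.1 -0.1  0.7]
 turn [-0.2 -0.1  0.1] shift [ -2.1  -1.8 104.9] shift_in_current [ -2.3  -1.4 104.9]
```

step_arm --moves '[{"rx": 0,"ry": 0,"rz": 0,"dx": -4,"dy": 0,"dz": 30,"gripper": 0.7},{"rx": 0,"ry": 0,"rz": 0,"dx": 0,"dy": 0,"dz": 30,"gripper": 0.7},{"rx": 0,"ry": 0,"rz": 0,"dx": 0,"dy": 0,"dz": 30,"gripper": 0.7},{"rx": 0,"ry": 0,"rz": 0,"dx": 0,"dy": 0,"dz": 25,"gripper": 0.7},{"rx": 0,"ry": 0,"rz": 0,"dx": 0,"dy": 0,"dz": 0,"gripper": 0.4},{"rx": 0,"ry": 0,"rz": 0,"dx": 0,"dy": 0,"dz": 0,"gripper": 0},{"rx": 0,"ry": 0,"rz": 0,"dx": 0,"dy": 0,"dz": 0,"gripper": -0.3},{"rx": 0,"ry": 0,"rz": 0,"dx": 0,"dy": 0,"dz": 0,"gripper": -0.3},{"rx": 0,"ry": 0,"rz": 0,"dx": 0,"dy": 0,"dz": 0,"gripper": -0.3}]' --grip_force 25

```text
clock: 16.1
tcp_pos: [0.5547, -0.3586, 0.0483]
orientation: [2.297, 2.141, 0.0]
contact_force: [-0.4, -0.2, 5.7]
grip_width: 0.054
gripper_force: 26.8
```

Run:
```python
from jars import *
for y in(-70,0,70): print(cw(-21,y,59))
plan(cw(-21,-70,59),np.pi/2+TH)
```

```text
[ 0.53705292 -0.11882093  0.059     ]
[ 0.54205366 -0.04899978  0.059     ]
[0.54705439 0.02082137 0.059     ]
t16.1 tcp [ 0.5547 -0.3586  0.0483] yaw1.500 grip0.0540 F [-0.4 -0.2  5.7]
 turn [0.1 0.  0.1] shift [237.9 -34.7 -10.7] shift_in_current [237.9 -34.4 -10.9]
```

step_arm --moves '[{"rx": 0,"ry": 0,"rz": 0,"dx": 0,"dy": 0,"dz": -30,"gripper": -0.3},{"rx": 0,"ry": 0,"rz": 0,"dx": 0,"dy": 0,"dz": -40,"gripper": -0.3},{"rx": 0,"ry": 0,"rz": 0,"dx": 0,"dy": 0,"dz": -40,"gripper": -0.3},{"rx": 0,"ry": 0,"rz": 0,"dx": 10,"dy": 0,"dz": -20,"gripper": -0.3},{"rx": 0,"ry": 0,"rz": 0,"dx": 38,"dy": -6,"dz": 0,"gripper": -0.3},{"rx": 0,"ry": 0,"rz": 0,"dx": 38,"dy": -6,"dz": 0,"gripper": -0.3},{"rx": 0,"ry": 0,"rz": 0,"dx": 38,"dy": -6,"dz": 0,"gripper": -0.3},{"rx": 0,"ry": 0,"rz": 0,"dx": 38,"dy": -6,"dz": 0,"gripper": -0.3},{"rx": 0,"ry": 0,"rz": 0,"dx": 38,"dy": -6,"dz": 0,"gripper": -0.3},{"rx": 0,"ry": 0,"rz": 0,"dx": 38,"dy": -5,"dz": 0,"gripper": -0.3},{"rx": 0,"ry": 0,"rz": 0,"dx": 0,"dy": 0,"dz": 0,"gripper": -0.3},{"rx": 0,"ry": 0,"rz": 0,"dx": 0,"dy": 0,"dz": 30,"gripper": -0.3},{"rx": 0,"ry": 0,"rz": 0,"dx": 0,"dy": 0,"dz": 30,"gripper": -0.3},{"rx": 0,"ry": 0,"rz": 0,"dx": 0,"dy": 0,"dz": 30,"gripper": -0.3},{"rx": 0,"ry": 0,"rz": 0,"dx": 0,"dy": 0,"dz": 10,"gripper": -0.3},{"rx": 0,"ry": 0,"rz": 0,"dx": 0,"dy": 0,"dz": 0,"gripper": -0.3}]'

```text
clock: 18.1
tcp_pos: [0.5356, -0.1186, 0.0769]
orientation: [-2.298, -2.141, 0.001]
contact_force: [-0.3, -0.8, -1.1]
grip_width: 0.0544
gripper_force: 26.8
```

Run:
```python
from jars import *
plan(cw(-21,-70,62.5),np.pi/2+TH)
```

```text
t18.1 tcp [ 0.5356 -0.1186  0.0769] yaw1.500 grip0.0544 F [-0.3 -0.8 -1.1]
 turn [-0.1 -0.   0. ] shift [-0.2  1.5 14.4] shift_in_current [-0.2  1.5 14.4]
```

step_arm --moves '[{"rx": 0,"ry": 0,"rz": 0,"dx": 0,"dy": 0,"dz": 8,"gripper": -0.3},{"rx": 0,"ry": 0,"rz": 0,"dx": 0,"dy": 0,"dz": 4,"gripper": -0.3},{"rx": 0,"ry": 0,"rz": 0,"dx": 0,"dy": 0,"dz": 1.5,"gripper": -0.3},{"rx": 0,"ry": 0,"rz": 0,"dx": 0,"dy": 0,"dz": 0,"gripper": -0.3}]'

```text
clock: 18.6
tcp_pos: [0.536, -0.1184, 0.0639]
orientation: [2.298, 2.142, 0.0]
contact_force: [0.2, 0.4, 0.0]
grip_width: 0.0543
gripper_force: 26.8
```

step_arm --moves '[{"rx": 0,"ry": 0,"rz": 0,"dx": 0,"dy": 0,"dz": 1.5,"gripper": -0.3},{"rx": 0,"ry": 0,"rz": 0,"dx": 0,"dy": 0,"dz": 0,"gripper": 0.5},{"rx": 0,"ry": 0,"rz": 0,"dx": 0,"dy": 0,"dz": 0,"gripper": 0.6},{"rx": 0,"ry": 0,"rz": 0,"dx": 0,"dy": 0,"dz": -10,"gripper": 0.6},{"rx": 0,"ry": 0,"rz": 0,"dx": 0,"dy": 0,"dz": -30,"gripper": 0.6},{"rx": 0,"ry": 0,"rz": 0,"dx": 0,"dy": 0,"dz": -40,"gripper": 0.6},{"rx": 0,"ry": 0,"rz": 0,"dx": 0,"dy": 0,"dz": -40,"gripper": 0.7},{"rx": 0,"ry": 0,"rz": 0,"dx": 20,"dy": -2,"dz": -15,"gripper": 0.7},{"rx": 0,"ry": 0,"rz": 0,"dx": 42,"dy": -3,"dz": 0,"gripper": 0.7},{"rx": 0,"ry": 0,"rz": 0,"dx": 42,"dy": -3,"dz": 0,"gripper": 0.7},{"rx": 0,"ry": 0,"rz": 0,"dx": 42,"dy": -3,"dz": 0,"gripper": 0.7},{"rx": 0,"ry": 0,"rz": 0,"dx": 42,"dy": -3,"dz": 0,"gripper": 0.7},{"rx": 0,"ry": 0,"rz": 0,"dx": 42,"dy": -3,"dz": 0,"gripper": 0.7},{"rx": 0,"ry": 0,"rz": 0,"dx": 42,"dy": -3,"dz": 0,"gripper": 0.7},{"rx": 0,"ry": 0,"rz": 0,"dx": 42,"dy": -3,"dz": 0,"gripper": 0.7},{"rx": 0,"ry": 0,"rz": 0,"dx": 42,"dy": -3,"dz": 0,"gripper": 0.7},{"rx": 0,"ry": 0,"rz": 0,"dx": 42,"dy": -3,"dz": 0,"gripper": 0.7},{"rx": 0,"ry": 0,"rz": 0,"dx": 40,"dy": -3,"dz": 0,"gripper": 0.7},{"rx": 0,"ry": 0,"rz": 0,"dx": 0,"dy": 0,"dz": 0,"gripper": 0.7}]'

```text
clock: 20.98
tcp_pos: [0.532, 0.326, 0.1971]
orientation: [-2.288, -2.148, -0.001]
contact_force: [0.3, 0.0, -0.8]
grip_width: 0.0726
gripper_force: 0.0
```

Run:
```python
from jars import *
im=shot("top","top4.png"); a=shot("scene","scene4.png")
print(jar(im,"yellow"))
plan([.5347,.3209,.049],np.pi/2+TH)
cv2.imwrite("pics/v4.png",np.hstack([cv2.resize(im[150:300,100:420],(640,300)),cv2.resize(a[140:260,180:244],(160,300))]))
```

```text
[]
t21.1 tcp [0.5337 0.3213 0.1967] yaw1.502 grip0.0723 F [ 0.2 -0.8 -0.4]
 turn [-0.1  0.   0.2] shift [ -0.3   1.  147.7] shift_in_current [ -0.2   1.2 147.7]
```

View pics/v4.png

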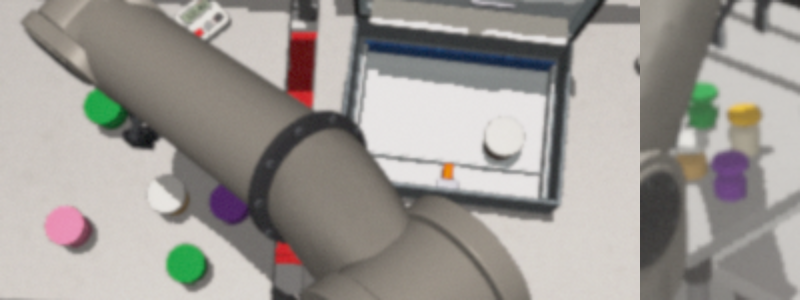

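Dark stands upright in the tray at top-crop (505,138), and the tab is at (448,171). In the scene, yellow is still at (221.6,186), unmoved. I'll descend on yellow.

step_arm --moves '[{"rx": 0,"ry": 0,"rz": 0,"dx": 0,"dy": 1,"dz": 40,"gripper": 0.7},{"rx": 0,"ry": 0,"rz": 0,"dx": 0,"dy": 0,"dz": 40,"gripper": 0.7},{"rx": 0,"ry": 0,"rz": 0,"dx": 0,"dy": 0,"dz": 40,"gripper": 0.7},{"rx": 0,"ry": 0,"rz": 0,"dx": 0,"dy": 0,"dz": 24,"gripper": 0.7},{"rx": 0,"ry": 0,"rz": 0,"dx": 0,"dy": 0,"dz": 0,"gripper": 0.4},{"rx": 0,"ry": 0,"rz": 0,"dx": 0,"dy": 0,"dz": 0,"gripper": 0},{"rx": 0,"ry": 0,"rz": 0,"dx": 0,"dy": 0,"dz": 0,"gripper": -0.3},{"rx": 0,"ry": 0,"rz": 0,"dx": 0,"dy": 0,"dz": 0,"gripper": -0.3},{"rx": 0,"ry": 0,"rz": 0,"dx": 0,"dy": 0,"dz": 0,"gripper": -0.3}]'

```text
clock: 22.2
tcp_pos: [0.536, 0.3208, 0.0538]
orientation: [2.298, 2.142, 0.001]
contact_force: [0.7, 0.6, -0.6]
grip_width: 0.0522
gripper_force: 26.3
```

Run:
```python
from jars import *
plan(cw(-21,90,59),np.pi/2+TH)
```

```text
t22.2 tcp [0.536  0.3208 0.0538] yaw1.500 grip0.0522 F [ 0.7  0.6 -0.6]
 turn [ 0.  -0.   0.1] shift [-278.4   32.4   -5.2] shift_in_current [-278.4   32.1   -5.3]
```

step_arm --moves '[{"rx": 0,"ry": 0,"rz": 0,"dx": 0,"dy": 0,"dz": -30,"gripper": -0.3},{"rx": 0,"ry": 0,"rz": 0,"dx": 0,"dy": 0,"dz": -40,"gripper": -0.3},{"rx": 0,"ry": 0,"rz": 0,"dx": 0,"dy": 0,"dz": -40,"gripper": -0.3},{"rx": 0,"ry": 0,"rz": 0,"dx": -15,"dy": 0,"dz": -15,"gripper": -0.3},{"rx": 0,"ry": 0,"rz": 0,"dx": -40,"dy": 4,"dz": 0,"gripper": -0.3},{"rx": 0,"ry": 0,"rz": 0,"dx": -40,"dy": 4,"dz": 0,"gripper": -0.3},{"rx": 0,"ry": 0,"rz": 0,"dx": -40,"dy": 4,"dz": 0,"gripper": -0.3},{"rx": 0,"ry": 0,"rz": 0,"dx": -40,"dy": 4,"dz": 0,"gripper": -0.3},{"rx": 0,"ry": 0,"rz": 0,"dx": -40,"dy": 4,"dz": 0,"gripper": -0.3},{"rx": 0,"ry": 0,"rz": 0,"dx": -40,"dy": 4,"dz": 0,"gripper": -0.3},{"rx": 0,"ry": 0,"rz": 0,"dx": -40,"dy": 4,"dz": 0,"gripper": -0.3},{"rx": 0,"ry": 0,"rz": 0,"dx": -35,"dy": 4,"dz": 0,"gripper": -0.3},{"rx": 0,"ry": 0,"rz": 0,"dx": -13,"dy": 0,"dz": 0,"gripper": -0.3},{"rx": 0,"ry": 0,"rz": 0,"dx": 0,"dy": 0,"dz": 0,"gripper": -0.3},{"rx": 0,"ry": 0,"rz": 0,"dx": 0,"dy": 0,"dz": 30,"gripper": -0.3},{"rx": 0,"ry": 0,"rz": 0,"dx": 0,"dy": 0,"dz": 30,"gripper": -0.3},{"rx": 0,"ry": 0,"rz": 0,"dx": 0,"dy": 0,"dz": 30,"gripper": -0.3},{"rx": 0,"ry": 0,"rz": 0,"dx": 0,"dy": 0,"dz": 10,"gripper": -0.3},{"rx": 0,"ry": 0,"rz": 0,"dx": 0,"dy": 0,"dz": 0,"gripper": -0.3}]'

```text
clock: 24.58
tcp_pos: [0.5434, -0.0225, 0.0782]
orientation: [-2.296, -2.143, 0.0]
contact_force: [-0.1, 0.1, -0.8]
grip_width: 0.052
gripper_force: 26.6
```

Run:
```python
from jars import *
plan(cw(-21,25,67.8),np.pi/2+TH)
```

```text
t24.6 tcp [ 0.5434 -0.0225  0.0782] yaw1.502 grip0.0520 F [-0.1  0.1 -0.8]
 turn [-0.1 -0.   0.2] shift [-1.6  0.5 10.4] shift_in_current [-1.6  0.5 10.4]
```

step_arm --moves '[{"rx": 0,"ry": 0,"rz": 0,"dx": 0,"dy": 0,"dz": 6,"gripper": -0.3},{"rx": 0,"ry": 0,"rz": 0,"dx": 0,"dy": 0,"dz": 4,"gripper": -0.3},{"rx": 0,"ry": 0,"rz": 0,"dx": 0,"dy": 0,"dz": 0.5,"gripper": -0.3},{"rx": 0,"ry": 0,"rz": 0,"dx": 0,"dy": 0,"dz": 0,"gripper": 0.5},{"rx": 0,"ry": 0,"rz": 0,"dx": 0,"dy": 0,"dz": 0,"gripper": 0.5},{"rx": 0,"ry": 0,"rz": 0,"dx": 0,"dy": 0,"dz": -10,"gripper": 0.5},{"rx": 0,"ry": 0,"rz": 0,"dx": 0,"dy": 0,"dz": -30,"gripper": 0.5},{"rx": 0,"ry": 0,"rz": 0,"dx": 0,"dy": 0,"dz": -40,"gripper": 0.5},{"rx": 0,"ry": 0,"rz": 0,"dx": 0,"dy": 0,"dz": -40,"gripper": 0.7},{"rx": 0,"ry": 0,"rz": 0,"dx": 20,"dy": -7,"dz": -15,"gripper": 0.7},{"rx": 0,"ry": 0,"rz": 0,"dx": 41,"dy": -15,"dz": 0,"gripper": 0.7},{"rx": 0,"ry": 0,"rz": 0,"dx": 41,"dy": -15,"dz": 0,"gripper": 0.7},{"rx": 0,"ry": 0,"rz": 0,"dx": 41,"dy": -15,"dz": 0,"gripper": 0.7},{"rx": 0,"ry": 0,"rz": 0,"dx": 41,"dy": -15,"dz": 0,"gripper": 0.7},{"rx": 0,"ry": 0,"rz": 0,"dx": 41,"dy": -16,"dz": 0,"gripper": 0.7},{"rx": 0,"ry": 0,"rz": 0,"dx": 41,"dy": -16,"dz": 0,"gripper": 0.7},{"rx": 0,"ry": 0,"rz": 0,"dx": 41,"dy": -16,"dz": 0,"gripper": 0.7},{"rx": 0,"ry": 0,"rz": 0,"dx": 38,"dy": -16,"dz": 0,"gripper": 0.7},{"rx": 0,"ry": 0,"rz": 0,"dx": 0,"dy": 0,"dz": 0,"gripper": 0.7}]'

```text
clock: 26.95
tcp_pos: [0.4337, 0.3341, 0.2029]
orientation: [-2.288, -2.149, -0.001]
contact_force: [0.5, 0.1, -0.7]
grip_width: 0.0725
gripper_force: 0.0
```

Run:
```python
from jars import *
im=shot("top","top5.png"); a=shot("scene","scene5.png")
print(jar(im,"yellow"))
plan([.437,.331,.045],np.pi/2+TH)
cv2.imwrite("pics/v5.png",np.vstack([np.hstack([cv2.resize(im[130:280,130:280],(400,400)),cv2.resize(im[150:270,260:380],(400,400))])]))
```

```text
[([0.5445, -0.0202, 0.068], 315, 213, 9.4)]
t27.1 tcp [0.4361 0.3299 0.2024] yaw1.502 grip0.0726 F [ 0.4 -0.8 -0.3]
 turn [-0.   0.1  0.2] shift [  1.1   0.8 157.4] shift_in_current [  1.3   0.9 157.4]
```

View pics/v5.png

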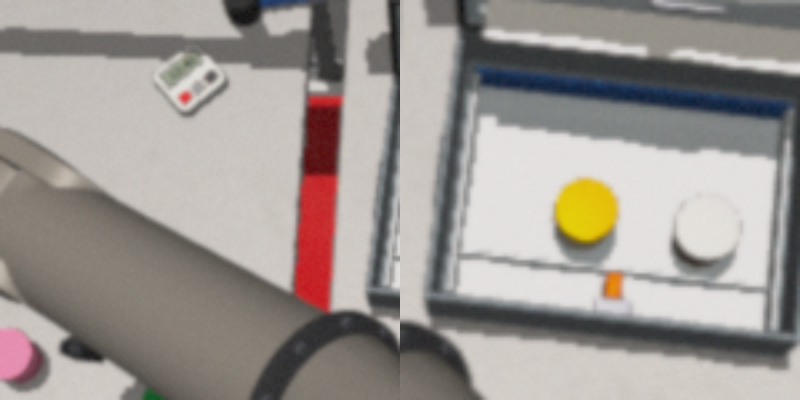

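Yellow (585,210 in the crop) and dark (707,228) stand in the tray, with the tab at (613,285). The arm hides tan from above, so I'll check the scene view before descending.

Run:
```python
from h2 import *
a=cv2.imread("pics/scene5.png"); print(proj("scene",[.437,.331,.06]))
cv2.imwrite("pics/v5b.png",cv2.resize(a[150:240,150:270],(800,600),interpolation=cv2.INTER_CUBIC))
```

```text
[200.46128707 194.78096313]
```

View pics/v5b.png

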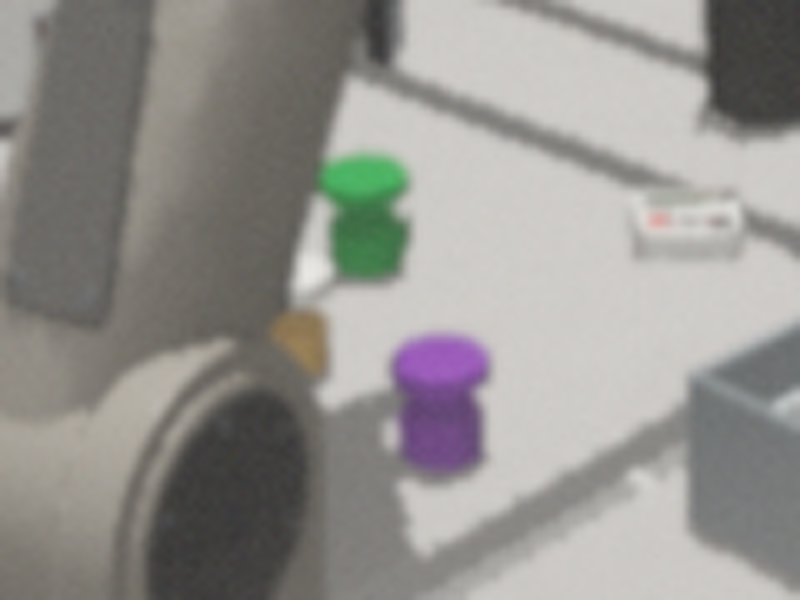

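Tan has been knocked: its right edge is at about (199,202) now, against (206,208) before. I'll back the arm off and measure it again.

step_arm --moves '[{"rx": 0,"ry": 0,"rz": 0,"dx": -40,"dy": 12,"dz": 0,"gripper": 0.7},{"rx": 0,"ry": 0,"rz": 0,"dx": -50,"dy": 15,"dz": 0,"gripper": 0.7},{"rx": 0,"ry": 0,"rz": 0,"dx": -50,"dy": 15,"dz": 0,"gripper": 0.7},{"rx": 0,"ry": 0,"rz": 0,"dx": -50,"dy": 15,"dz": 0,"gripper": 0.7},{"rx": 0,"ry": 0,"rz": 0,"dx": -50,"dy": 15,"dz": 0,"gripper": 0.7},{"rx": 0,"ry": 0,"rz": 0,"dx": 0,"dy": 0,"dz": 0,"gripper": 0.7}]'

```text
clock: 27.8
tcp_pos: [0.4925, 0.0787, 0.2022]
orientation: [2.308, 2.129, -0.005]
contact_force: [0.0, 1.5, 0.3]
grip_width: 0.0725
gripper_force: 0.0
```

Run:
```python
from jars import *
im=shot("top","top6.png"); a=shot("scene","scene6.png")
cv2.imwrite("pics/v6.png",cv2.resize(im[180:300,110:270],(800,600),interpolation=cv2.INTER_CUBIC))
plan([.437,.331,.2],np.pi/2+TH)
```

```text
t27.9 tcp [0.4919 0.0839 0.2026] yaw1.497 grip0.0730 F [1.  0.7 0.2]
 turn [-0.   0.  -0.1] shift [242.5 -72.4   2.6] shift_in_current [242.4 -72.9   2.6]
```

View pics/v6.png

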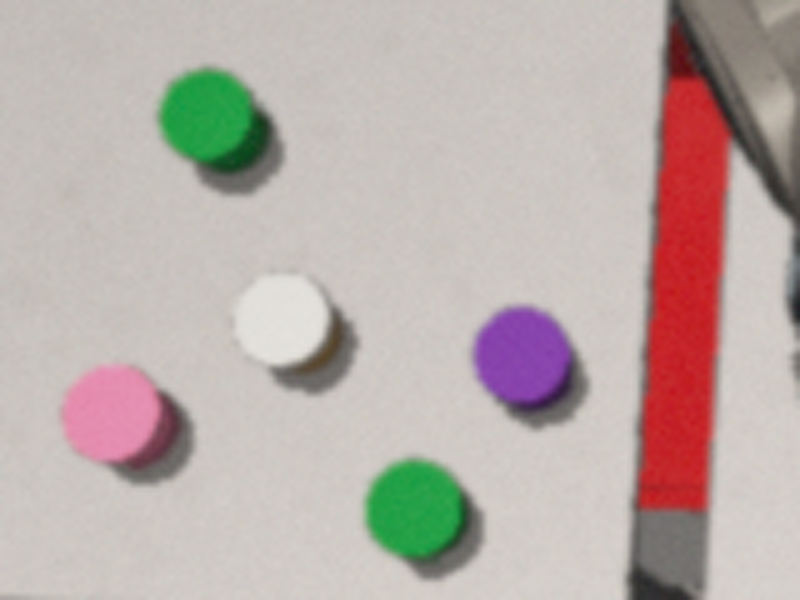

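Tan now stands at crop (283,320), which is top pixel (166.2,243.6), about 45 mm to the left. Its neighbours are clear.

Run:
```python
from jars import *
p=onz("top",166.2,243.6,.06); print(p, two(proj("scene",p),(166.2,243.6))[1], np.hypot(*p[:2]))
plan([p[0],p[1],.2],np.pi/2+TH)
```

```text
[0.44344497 0.37820009 0.06      ] 3.885780586188048e-16 0.5828196481876207
t27.9 tcp [0.4919 0.0839 0.2026] yaw1.497 grip0.0730 F [1.  0.7 0.2]
 turn [-0.   0.  -0.1] shift [290.1 -69.3   2.6] shift_in_current [289.9 -69.9   2.6]
```

step_arm --moves '[{"rx": 0,"ry": 0,"rz": 0,"dx": 20,"dy": -6,"dz": 0,"gripper": 0.7},{"rx": 0,"ry": 0,"rz": 0,"dx": 45,"dy": -11,"dz": 0,"gripper": 0.7},{"rx": 0,"ry": 0,"rz": 0,"dx": 45,"dy": -11,"dz": 0,"gripper": 0.7},{"rx": 0,"ry": 0,"rz": 0,"dx": 45,"dy": -11,"dz": 0,"gripper": 0.7},{"rx": 0,"ry": 0,"rz": 0,"dx": 45,"dy": -11,"dz": 0,"gripper": 0.7},{"rx": 0,"ry": 0,"rz": 0,"dx": 45,"dy": -10,"dz": 0,"gripper": 0.7},{"rx": 0,"ry": 0,"rz": 0,"dx": 45,"dy": -10,"dz": 0,"gripper": 0.7},{"rx": 0,"ry": 0,"rz": 0,"dx": 0,"dy": 0,"dz": 0,"gripper": 0.7},{"rx": 0,"ry": 0,"rz": 0,"dx": 0,"dy": 0,"dz": 40,"gripper": 0.7},{"rx": 0,"ry": 0,"rz": 0,"dx": 0,"dy": 0,"dz": 30,"gripper": 0.7},{"rx": 0,"ry": 0,"rz": 0,"dx": 0,"dy": 0,"dz": 0,"gripper": 0.7}]'

```text
clock: 29.28
tcp_pos: [0.4411, 0.3779, 0.1308]
orientation: [2.297, 2.143, -0.008]
contact_force: [0.4, -0.4, 0.8]
grip_width: 0.0725
gripper_force: 0.0
```

Run:
```python
from jars import *
plan([.4434,.3782,.047],np.pi/2+TH)
```

```text
t29.3 tcp [0.4411 0.3779 0.1308] yaw1.501 grip0.0725 F [ 0.4 -0.4  0.8]
 turn [-0.2  0.2  0.1] shift [ 0.4  2.3 83.8] shift_in_current [ 0.7  2.6 83.8]
```

step_arm --moves '[{"rx": 0,"ry": 0,"rz": 0,"dx": 0,"dy": 2,"dz": 30,"gripper": 0.7},{"rx": 0,"ry": 0,"rz": 0,"dx": 0,"dy": 0,"dz": 30,"gripper": 0.7},{"rx": 0,"ry": 0,"rz": 0,"dx": 0,"dy": 0,"dz": 23,"gripper": 0.7},{"rx": 0,"ry": 0,"rz": 0,"dx": 0,"dy": 0,"dz": 0,"gripper": 0.4},{"rx": 0,"ry": 0,"rz": 0,"dx": 0,"dy": 0,"dz": 0,"gripper": 0},{"rx": 0,"ry": 0,"rz": 0,"dx": 0,"dy": 0,"dz": 0,"gripper": -0.3},{"rx": 0,"ry": 0,"rz": 0,"dx": 0,"dy": 0,"dz": 0,"gripper": -0.3},{"rx": 0,"ry": 0,"rz": 0,"dx": 0,"dy": 0,"dz": 0,"gripper": -0.3}]'

```text
clock: 30.28
tcp_pos: [0.4454, 0.3798, 0.0511]
orientation: [2.298, 2.141, 0.003]
contact_force: [-0.1, -1.2, 7.1]
grip_width: 0.0518
gripper_force: 26.7
```

Run:
```python
from jars import *
plan(cw(-21,92,59),np.pi/2+TH)
```

```text
t30.3 tcp [0.4454 0.3798 0.0511] yaw1.500 grip0.0518 F [-0.1 -1.2  7.1]
 turn [ 0.1 -0.1  0.1] shift [-328.8  127.1   -7.9] shift_in_current [-328.9  126.8   -8.1]
```

step_arm --moves '[{"rx": 0,"ry": 0,"rz": 0,"dx": 0,"dy": 0,"dz": -30,"gripper": -0.3},{"rx": 0,"ry": 0,"rz": 0,"dx": 0,"dy": 0,"dz": -40,"gripper": -0.3},{"rx": 0,"ry": 0,"rz": 0,"dx": 0,"dy": 0,"dz": -40,"gripper": -0.3},{"rx": 0,"ry": 0,"rz": 0,"dx": -10,"dy": 7,"dz": -20,"gripper": -0.3},{"rx": 0,"ry": 0,"rz": 0,"dx": -40,"dy": 15,"dz": 0,"gripper": -0.3},{"rx": 0,"ry": 0,"rz": 0,"dx": -40,"dy": 15,"dz": 0,"gripper": -0.3},{"rx": 0,"ry": 0,"rz": 0,"dx": -40,"dy": 15,"dz": 0,"gripper": -0.3},{"rx": 0,"ry": 0,"rz": 0,"dx": -40,"dy": 15,"dz": 0,"gripper": -0.3},{"rx": 0,"ry": 0,"rz": 0,"dx": -40,"dy": 15,"dz": 0,"gripper": -0.3},{"rx": 0,"ry": 0,"rz": 0,"dx": -40,"dy": 15,"dz": 0,"gripper": -0.3},{"rx": 0,"ry": 0,"rz": 0,"dx": -40,"dy": 15,"dz": 0,"gripper": -0.3},{"rx": 0,"ry": 0,"rz": 0,"dx": -39,"dy": 15,"dz": 0,"gripper": -0.3},{"rx": 0,"ry": 0,"rz": 0,"dx": 0,"dy": 0,"dz": 0,"gripper": -0.3},{"rx": 0,"ry": 0,"rz": 0,"dx": 0,"dy": 0,"dz": 30,"gripper": -0.3},{"rx": 0,"ry": 0,"rz": 0,"dx": 0,"dy": 0,"dz": 30,"gripper": -0.3},{"rx": 0,"ry": 0,"rz": 0,"dx": 0,"dy": 0,"dz": 30,"gripper": -0.3},{"rx": 0,"ry": 0,"rz": 0,"dx": 0,"dy": 0,"dz": 8,"gripper": -0.3},{"rx": 0,"ry": 0,"rz": 0,"dx": 0,"dy": 0,"dz": 0,"gripper": -0.3}]'

```text
clock: 32.52
tcp_pos: [0.5482, 0.0428, 0.082]
orientation: [-2.297, -2.143, 0.0]
contact_force: [-0.4, 0.3, -0.1]
grip_width: 0.0521
gripper_force: 26.6
```

Run:
```python
from jars import *
plan(cw(-21,92,65),np.pi/2+TH)
```

```text
t32.5 tcp [0.5482 0.0428 0.082 ] yaw1.501 grip0.0521 F [-0.4  0.3 -0.1]
 turn [-0.  -0.   0.1] shift [-0.   0.4 17. ] shift_in_current [-0.1  0.4 17. ]
```

step_arm --moves '[{"rx": 0,"ry": 0,"rz": 0,"dx": 0,"dy": 0,"dz": 10,"gripper": -0.3},{"rx": 0,"ry": 0,"rz": 0,"dx": 0,"dy": 0,"dz": 5,"gripper": -0.3},{"rx": 0,"ry": 0,"rz": 0,"dx": 0,"dy": 0,"dz": 2,"gripper": -0.3},{"rx": 0,"ry": 0,"rz": 0,"dx": 0,"dy": 0,"dz": 0,"gripper": -0.3},{"rx": 0,"ry": 0,"rz": 0,"dx": 0,"dy": 0,"dz": 0,"gripper": 0.5},{"rx": 0,"ry": 0,"rz": 0,"dx": 0,"dy": 0,"dz": 0,"gripper": 0.5},{"rx": 0,"ry": 0,"rz": 0,"dx": 0,"dy": 0,"dz": -10,"gripper": 0.5},{"rx": 0,"ry": 0,"rz": 0,"dx": 0,"dy": 0,"dz": -40,"gripper": 0.5},{"rx": 0,"ry": 0,"rz": 0,"dx": 0,"dy": 0,"dz": -40,"gripper": 0},{"rx": 0,"ry": 0,"rz": 10,"dx": 0,"dy": 0,"dz": -40,"gripper": -0.1},{"rx": 0,"ry": 0,"rz": 10,"dx": 0,"dy": 0,"dz": 0,"gripper": -0.1},{"rx": 0,"ry": 0,"rz": 10,"dx": 0,"dy": 0,"dz": 0,"gripper": -0.1},{"rx": 0,"ry": 0,"rz": 10,"dx": 0,"dy": 0,"dz": 0,"gripper": -0.1},{"rx": 0,"ry": 0,"rz": 10,"dx": 0,"dy": 0,"dz": 0,"gripper": -0.1},{"rx": 0,"ry": 0,"rz": 10,"dx": 0,"dy": 0,"dz": 0,"gripper": -0.1},{"rx": 0,"ry": 0,"rz": 10,"dx": 0,"dy": 0,"dz": 0,"gripper": -0.1},{"rx": 0,"ry": 0,"rz": 10,"dx": 0,"dy": 0,"dz": 0,"gripper": -0.1},{"rx": 0,"ry": 0,"rz": 10,"dx": 0,"dy": 0,"dz": 0,"gripper": -0.1},{"rx": 0,"ry": 0,"rz": 0,"dx": 0,"dy": 0,"dz": 0,"gripper": -0.1}]'

```text
clock: 34.9
tcp_pos: [0.5483, 0.0424, 0.1954]
orientation: [-3.14, 0.107, -0.001]
contact_force: [0.6, 0.4, -0.7]
grip_width: 0.0385
gripper_force: 0.0
```

Run:
```python
from jars import *
im=shot("top","top7.png"); 
hsv=cv2.cvtColor(im,cv2.COLOR_BGR2HSV); m=cv2.inRange(hsv,(5,170,120),(18,255,255)); m[:220]=0;m[255:]=0;m[:,:300]=0;m[:,345:]=0
p=np.argwhere(m)[:,::-1]; print(len(p),p.mean(0),onz("top",*p.mean(0),.065), proj("top",cw(-80,0,66)))
plan(cw(-80,0,62),TH)
cv2.imwrite("pics/v7.png",cv2.resize(im[140:260,250:410],(800,600),interpolation=cv2.INTER_CUBIC))
```

```text
0 [nan nan] [nan nan nan] [323.75438367 235.76848593]
t35.0 tcp [0.5483 0.0424 0.1953] yaw-0.066 grip0.0385 F [ 0.5 -0.2 -1.3]
 turn [-0.  -0.   0.3] shift [-58.7  91.6 133.3] shift_in_current [-59.2  91.3 133.3]<stdin>:4: RuntimeWarning: Mean of empty slice.
  ret = um.true_divide(
```

View pics/v7.png

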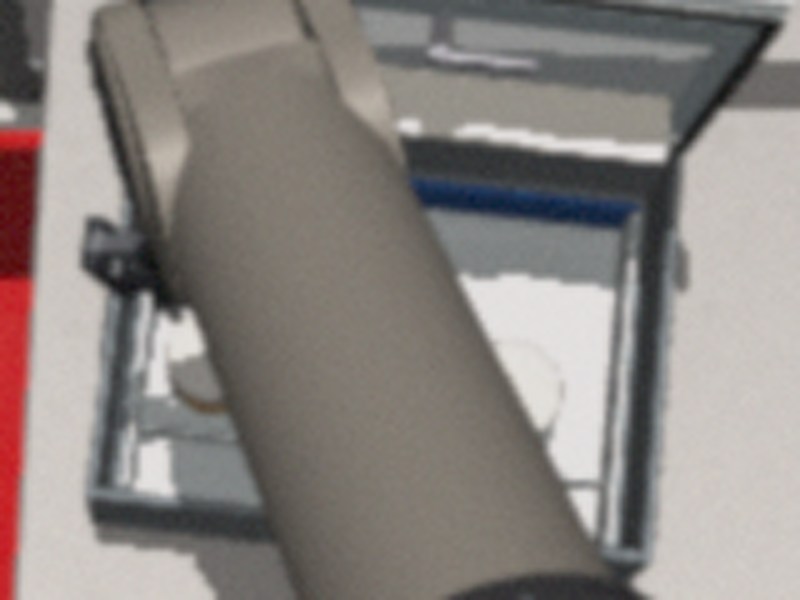

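The top view has tan upright at (200,385) and dark at (528,390). The forearm hides yellow and the tab. The tab was measured at (323.9,235.5) against a predicted (323.8,235.8). Going to the tab.

step_arm --moves '[{"rx": 0,"ry": 0,"rz": 0.3,"dx": -20,"dy": 30,"dz": 0,"gripper": -0.1},{"rx": 0,"ry": 0,"rz": 0,"dx": -20,"dy": 31,"dz": 0,"gripper": -0.1},{"rx": 0,"ry": 0,"rz": 0,"dx": -19,"dy": 30.5,"dz": 0,"gripper": -0.1},{"rx": 0,"ry": 0,"rz": 0,"dx": 0,"dy": 0,"dz": 30,"gripper": -0.1},{"rx": 0,"ry": 0,"rz": 0,"dx": 0,"dy": 0,"dz": 30,"gripper": -0.1},{"rx": 0,"ry": 0,"rz": 0,"dx": 0,"dy": 0,"dz": 20,"gripper": -0.1},{"rx": 0,"ry": 0,"rz": 0,"dx": 0,"dy": 0,"dz": 0,"gripper": -0.1}]'

```text
clock: 35.83
tcp_pos: [0.4817, -0.0447, 0.1138]
orientation: [-3.139, 0.114, 0.005]
contact_force: [-0.1, -0.1, 0.2]
grip_width: 0.0384
gripper_force: 0.0
```

Run:
```python
from jars import *
plan(cw(-80,0,62),TH); o,_=st(); print(o["joints"])
```

```text
t35.8 tcp [ 0.4817 -0.0447  0.1138] yaw-0.073 grip0.0384 F [-0.1 -0.1  0.2]
 turn [-0.   0.2 -0.1] shift [ 1.6  0.  51.8] shift_in_current [ 1.7  0.  51.8]
[ 0.19026093  0.37730338 -0.27011204  2.10757787  0.15642413  0.67809453
 -1.82769766]
```

step_arm --moves '[{"rx": 0,"ry": 0,"rz": 0,"dx": 2,"dy": 0,"dz": 25,"gripper": -0.1},{"rx": 0,"ry": 0,"rz": 0,"dx": 0,"dy": 0,"dz": 25,"gripper": -0.1},{"rx": 0,"ry": 0,"rz": 0,"dx": 0,"dy": 0,"dz": 0,"gripper": -0.5},{"rx": 0,"ry": 0,"rz": 0,"dx": 0,"dy": 0,"dz": 0,"gripper": -1},{"rx": 0,"ry": 0,"rz": 0,"dx": 0,"dy": 0,"dz": 0,"gripper": -1},{"rx": 0,"ry": 0,"rz": 0,"dx": 0,"dy": 0,"dz": 0,"gripper": -1},{"rx": 0,"ry": 0,"rz": 0,"dx": 0,"dy": 0,"dz": 0,"gripper": -1}]' --grip_force 45

```text
clock: 36.7
tcp_pos: [0.485, -0.0431, 0.066]
orientation: [-3.138, 0.115, -0.001]
contact_force: [0.9, 5.8, -5.7]
grip_width: 0.013
gripper_force: 45.9
```

step_arm --moves '[{"rx": 0,"ry": 0,"rz": 0,"dx": 1.3,"dy": 0,"dz": -4.2,"gripper": -1},{"rx": 0,"ry": 0,"rz": 0,"dx": 1.3,"dy": 0,"dz": -4.2,"gripper": -1},{"rx": 0,"ry": 0,"rz": 0,"dx": 1.3,"dy": 0,"dz": -4.2,"gripper": -1},{"rx": 0,"ry": 0,"rz": 0,"dx": 1.4,"dy": 0,"dz": -4.2,"gripper": -1},{"rx": 0,"ry": 0,"rz": 0,"dx": 1.7,"dy": 0,"dz": -4,"gripper": -1},{"rx": 0,"ry": 0,"rz": 0,"dx": 1.7,"dy": 0,"dz": -4,"gripper": -1},{"rx": 0,"ry": 0,"rz": 0,"dx": 1,"dy": 0,"dz": -2,"gripper": -1},{"rx": 0,"ry": 0,"rz": 0,"dx": 1,"dy": 0,"dz": -2,"gripper": -1},{"rx": 0,"ry": 0,"rz": 0,"dx": 1,"dy": 0,"dz": -2,"gripper": -1},{"rx": 0,"ry": 0,"rz": 0,"dx": 1,"dy": 0,"dz": -2,"gripper": -1},{"rx": 0,"ry": 0,"rz": 0,"dx": 1.1,"dy": 0,"dz": -1.9,"gripper": -1},{"rx": 0,"ry": 0,"rz": 0,"dx": 1.1,"dy": 0,"dz": -1.9,"gripper": -1},{"rx": 0,"ry": 0,"rz": 0,"dx": 1.1,"dy": 0,"dz": -1.9,"gripper": -1},{"rx": 0,"ry": 0,"rz": 0,"dx": 1.1,"dy": 0,"dz": -1.9,"gripper": -1},{"rx": 0,"ry": 0,"rz": 0,"dx": 1.1,"dy": 0,"dz": -1.9,"gripper": -1},{"rx": 0,"ry": 0,"rz": 0,"dx": 1.1,"dy": 0,"dz": -1.9,"gripper": -1},{"rx": 0,"ry": 0,"rz": 0,"dx": 1.1,"dy": 0,"dz": -1.9,"gripper": -1},{"rx": 0,"ry": 0,"rz": 0,"dx": 1.1,"dy": 0,"dz": -1.9,"gripper": -1},{"rx": 0,"ry": 0,"rz": 0,"dx": 0,"dy": 0,"dz": 0,"gripper": -1},{"rx": 0,"ry": 0,"rz": 0,"dx": 0,"dy": 0,"dz": 0,"gripper": -1}]'

```text
clock: 39.2
tcp_pos: [0.5067, -0.0446, 0.1141]
orientation: [-3.137, 0.115, -0.003]
contact_force: [2.4, 5.4, -6.8]
grip_width: 0.0132
gripper_force: 44.4
```

Run:
```python
from jars import *
q=.3; plan(cw(90-170*np.cos(q)+45*np.sin(q),0,18+170*np.sin(q)+45*np.cos(q)),TH)
im=shot("top","top8.png");a=shot("scene","scene8.png")
cv2.imwrite("pics/v8.png",np.hstack([cv2.resize(im[150:260,255:395],(400,314)),cv2.resize(a[160:270,240:380],(400,314))]))
```

```text
t39.2 tcp [ 0.5067 -0.0446  0.1141] yaw-0.073 grip0.0132 F [ 2.4  5.4 -6.8]
 turn [-0.1 -0.1 -0.1] shift [-2.5  1.9  2.8] shift_in_current [-2.5  1.9  2.8]
```

View pics/v8.png

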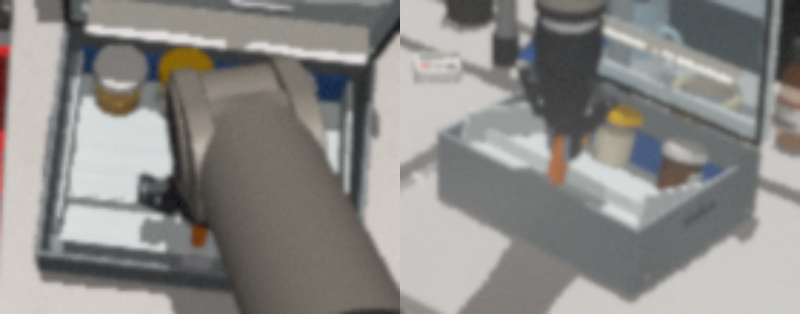

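Top: tan (118,80) and yellow (188,65) are at the blue fence. Scene: yellow and dark have slid up to the fence. I'll tilt slightly further, hold, then lower.

step_arm --moves '[{"rx": 0,"ry": 0,"rz": 0,"dx": 2.4,"dy": 0,"dz": -3.7,"gripper": -1},{"rx": 0,"ry": 0,"rz": 0,"dx": 2.4,"dy": 0,"dz": -3.7,"gripper": -1},{"rx": 0,"ry": 0,"rz": 0,"dx": 2.4,"dy": 0,"dz": -3.7,"gripper": -1},{"rx": 0,"ry": 0,"rz": 0,"dx": 0,"dy": 0,"dz": 0,"gripper": -1},{"rx": 0,"ry": 0,"rz": 0,"dx": 0,"dy": 0,"dz": 0,"gripper": -1},{"rx": 0,"ry": 0,"rz": 0,"dx": 0,"dy": 0,"dz": 0,"gripper": -1},{"rx": 0,"ry": 0,"rz": 0,"dx": 0,"dy": 0,"dz": 0,"gripper": -1},{"rx": 0,"ry": 0,"rz": 0,"dx": 0,"dy": 0,"dz": 0,"gripper": -1},{"rx": 0,"ry": 0,"rz": 0,"dx": 0,"dy": 0,"dz": 0,"gripper": -1},{"rx": 0,"ry": 0,"rz": 0,"dx": 0,"dy": 0,"dz": 0,"gripper": -1}]'

```text
clock: 40.55
tcp_pos: [0.5145, -0.0452, 0.1254]
orientation: [-3.137, 0.115, -0.005]
contact_force: [3.0, 3.9, -6.5]
grip_width: 0.013
gripper_force: 44.3
```

step_arm --moves '[{"rx": 0,"ry": 0,"rz": 0,"dx": -1.2,"dy": 0,"dz": 1.8,"gripper": -1},{"rx": 0,"ry": 0,"rz": 0,"dx": -2.4,"dy": 0,"dz": 3.7,"gripper": -1},{"rx": 0,"ry": 0,"rz": 0,"dx": -2.4,"dy": 0,"dz": 3.7,"gripper": -1},{"rx": 0,"ry": 0,"rz": 0,"dx": -2.3,"dy": 0,"dz": 3.7,"gripper": -1},{"rx": 0,"ry": 0,"rz": 0,"dx": -2.1,"dy": 0,"dz": 3.8,"gripper": -1},{"rx": 0,"ry": 0,"rz": 0,"dx": -2.1,"dy": 0,"dz": 3.8,"gripper": -1},{"rx": 0,"ry": 0,"rz": 0,"dx": -2,"dy": 0,"dz": 3.9,"gripper": -1},{"rx": 0,"ry": 0,"rz": 0,"dx": -1.8,"dy": 0,"dz": 4,"gripper": -1},{"rx": 0,"ry": 0,"rz": 0,"dx": -1.7,"dy": 0,"dz": 4,"gripper": -1},{"rx": 0,"ry": 0,"rz": 0,"dx": -1.7,"dy": 0,"dz": 4,"gripper": -1},{"rx": 0,"ry": 0,"rz": 0,"dx": -1.6,"dy": 0,"dz": 4.1,"gripper": -1},{"rx": 0,"ry": 0,"rz": 0,"dx": -1.4,"dy": 0,"dz": 4.2,"gripper": -1},{"rx": 0,"ry": 0,"rz": 0,"dx": -1.3,"dy": 0,"dz": 4.2,"gripper": -1},{"rx": 0,"ry": 0,"rz": 0,"dx": -1.3,"dy": 0,"dz": 4.2,"gripper": -1},{"rx": 0,"ry": 0,"rz": 0,"dx": -1.2,"dy": 0,"dz": 2,"gripper": -1},{"rx": 0,"ry": 0,"rz": 0,"dx": 0,"dy": 0,"dz": 0,"gripper": -1}]'

```text
clock: 42.55
tcp_pos: [0.4864, -0.0431, 0.0699]
orientation: [-3.138, 0.115, 0.001]
contact_force: [-3.4, 6.9, 1.1]
grip_width: 0.0132
gripper_force: 45.7
```

Run:
```python
from jars import *
plan([.485,-.0431,.066],TH)
```

```text
t42.5 tcp [ 0.4864 -0.0431  0.0699] yaw-0.073 grip0.0132 F [-3.4  6.9  1.1]
 turn [-0.1  0.  -0.1] shift [-1.4  0.1  3.9] shift_in_current [-1.4  0.1  3.9]
```

step_arm --moves '[{"rx": 0,"ry": 0,"rz": 0,"dx": -0.7,"dy": 0,"dz": 2,"gripper": -1},{"rx": 0,"ry": 0,"rz": 0,"dx": -0.7,"dy": 0,"dz": 2.5,"gripper": -1},{"rx": 0,"ry": 0,"rz": 0,"dx": 0,"dy": 0,"dz": 0,"gripper": -1},{"rx": 0,"ry": 0,"rz": 0,"dx": 0,"dy": 0,"dz": 0,"gripper": -0.3},{"rx": 0,"ry": 0,"rz": 0,"dx": 0,"dy": 0,"dz": 0,"gripper": -0.1},{"rx": 0,"ry": 0,"rz": 0,"dx": 0,"dy": 0,"dz": -20,"gripper": -0.1},{"rx": 0,"ry": 0,"rz": 0,"dx": 0,"dy": 0,"dz": -40,"gripper": -0.1},{"rx": 0,"ry": 0,"rz": 0,"dx": 0,"dy": 0,"dz": -40,"gripper": -0.1},{"rx": 0,"ry": 0,"rz": 0,"dx": 0,"dy": 0,"dz": -40,"gripper": -0.1},{"rx": 0,"ry": 0,"rz": 0,"dx": 0,"dy": 45,"dz": -40,"gripper": -0.1},{"rx": 0,"ry": 0,"rz": 0,"dx": 0,"dy": 45,"dz": 0,"gripper": -0.1},{"rx": 0,"ry": 0,"rz": 0,"dx": 0,"dy": 45,"dz": 0,"gripper": -0.1},{"rx": 0,"ry": 0,"rz": 0,"dx": 0,"dy": 45,"dz": 0,"gripper": -0.1},{"rx": 0,"ry": 0,"rz": 0,"dx": 0,"dy": 45,"dz": 0,"gripper": -0.1},{"rx": 0,"ry": 0,"rz": 0,"dx": 0,"dy": 45,"dz": 0,"gripper": -0.1},{"rx": 0,"ry": 0,"rz": 0,"dx": 0,"dy": 30,"dz": 0,"gripper": -0.1},{"rx": 0,"ry": 0,"rz": 0,"dx": 0,"dy": 0,"dz": 0,"gripper": -0.1}]'

```text
clock: 44.68
tcp_pos: [0.4615, -0.3474, 0.2444]
orientation: [3.138, -0.127, -0.0]
contact_force: [0.2, 0.1, -0.1]
grip_width: 0.0386
gripper_force: 0.0
```

Run:
```python
from jars import *
plan(cw(126,0,357),TH)
im=shot("top","top9.png");a=shot("scene","scene9.png")
for y in(-70,25,92): print(proj("top",cw(90-25.5,y,14+62)))
cv2.imwrite("pics/v9.png",np.vstack([cv2.resize(im[130:260,255:395],(650,600),interpolation=cv2.INTER_CUBIC)]))
```

```text
t44.7 tcp [ 0.4615 -0.3474  0.2444] yaw-0.081 grip0.0386 F [ 0.2  0.1 -0.1]
 turn [ 0.1  0.  -0.5] shift [ 206.  -303.4 -112.6] shift_in_current [ 203.2 -305.1 -113.1]
[354.73294172 186.36303665]
[320.17622771 182.44863163]
[295.87767201 179.69621748]
```

View pics/v9.png

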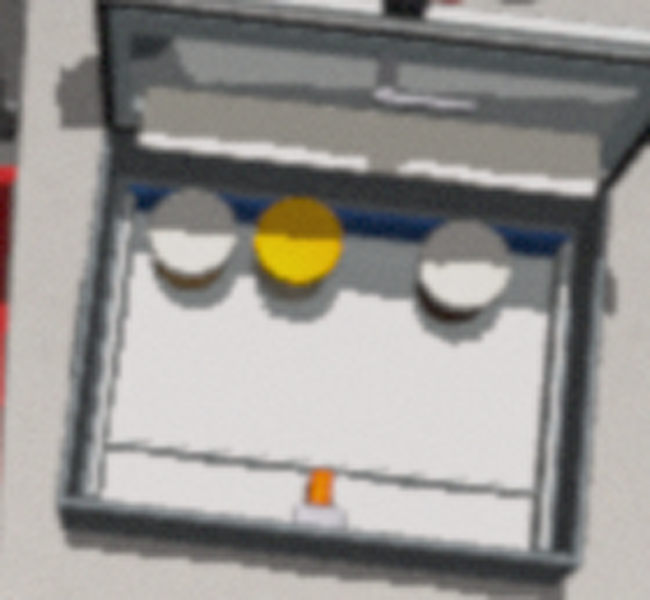

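All three jars stand in one row at the fence: tan (193,233), yellow (298,240), dark (465,265). These are top pixels (296.3,180), (319,181.9) and (355,187), within a pixel of the touching positions. The tray is level with the tab at (320,488). Next I'll bring the gripper to the knob.

step_arm --moves '[{"rx": 0,"ry": 0,"rz": -0.5,"dx": 0,"dy": 0,"dz": -40,"gripper": -0.1},{"rx": 0,"ry": 0,"rz": 0,"dx": 0,"dy": 0,"dz": -50,"gripper": -0.1},{"rx": 0,"ry": 0,"rz": 0,"dx": 0,"dy": 0,"dz": -50,"gripper": -0.1},{"rx": 0,"ry": 0,"rz": 0,"dx": 0,"dy": 0,"dz": -40,"gripper": -0.1},{"rx": 0,"ry": 0,"rz": 0,"dx": 26,"dy": -38,"dz": 0,"gripper": -0.1},{"rx": 0,"ry": 0,"rz": 0,"dx": 26,"dy": -38,"dz": 0,"gripper": -0.1},{"rx": 0,"ry": 0,"rz": 0,"dx": 26,"dy": -38,"dz": 0,"gripper": -0.1},{"rx": 0,"ry": 0,"rz": 0,"dx": 26,"dy": -38,"dz": 0,"gripper": -0.1},{"rx": 0,"ry": 0,"rz": 0,"dx": 26,"dy": -38,"dz": 0,"gripper": -0.1},{"rx": 0,"ry": 0,"rz": 0,"dx": 26,"dy": -38,"dz": 0,"gripper": -0.1},{"rx": 0,"ry": 0,"rz": 0,"dx": 26,"dy": -38,"dz": 0,"gripper": -0.1},{"rx": 0,"ry": 0,"rz": 0,"dx": 24,"dy": -37,"dz": 0,"gripper": -0.1},{"rx": 0,"ry": 0,"rz": 0,"dx": 0,"dy": 0,"dz": 0,"gripper": -0.1}]'

```text
clock: 46.4
tcp_pos: [0.6893, -0.0487, 0.4233]
orientation: [-3.137, 0.09, 0.002]
contact_force: [-0.1, -1.3, -0.0]
grip_width: 0.0383
gripper_force: 0.0
```

Run:
```python
from jars import *
plan([.6895,-.058,.357],TH); print(proj("top",cw(126,0,359)),proj("scene",[.6895,-.058,.348]))
im=cv2.imread("pics/top9.png"); g=cv2.cvtColor(im,cv2.COLOR_BGR2GRAY)[115:140,325:360]; p=np.argwhere(g<50)[:,::-1]+[325,115]; print(len(p),p.mean(0),p.min(0),p.max(0))
```

```text
t46.4 tcp [ 0.6893 -0.0487  0.4233] yaw-0.058 grip0.0383 F [-0.1 -1.3 -0. ]
 turn [-0.2  0.1  0.8] shift [ 0.9  9.3 66.3] shift_in_current [ 0.8  9.5 66.3]
[343.35689077 121.25033487] [336.69689435 125.97716195]
53 [342.13207547 129.16981132] [338 125] [346 133]
```

Run:
```python
from jars import *
for q in (1.4,1.45,1.5,1.57):
    L=np.hypot(252,8); a=np.arctan2(8,-252)-q; w=cw(118+L*np.cos(a),0,96+L*np.sin(a)); print(q,w.round(3),proj("top",w).round(1),proj("scene",w).round(1))
im=cv2.imread("pics/top9.png"); a=cv2.imread("pics/scene9.png")
cv2.imwrite("pics/v10.png",np.hstack([cv2.resize(im[100:160,310:380],(400,343),interpolation=cv2.INTER_CUBIC),cv2.resize(a[95:155,300:370],(400,343),interpolation=cv2.INTER_CUBIC)]))
```

```text
1.4 [ 0.646 -0.056  0.346] [340.9 141.6] [328.8 130.3]
1.45 [ 0.658 -0.057  0.347] [341.5 136.1] [331.2 128.9]
1.5 [ 0.671 -0.058  0.348] [342.1 130.7] [333.6 127.6]
1.57 [ 0.688 -0.059  0.348] [342.8 123.3] [336.9 126.2]
```

View pics/v10.png

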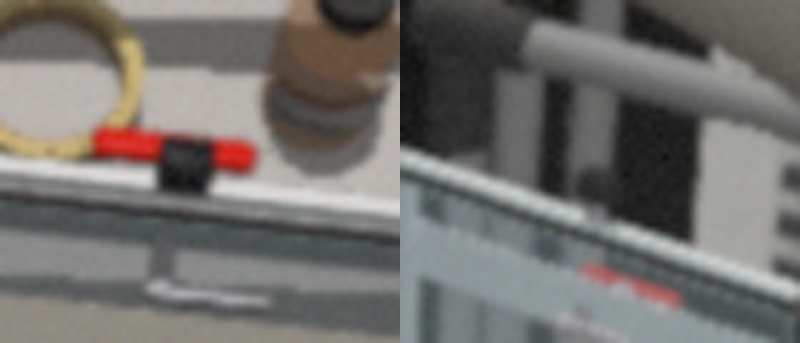

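The knob is at (342.6,128.9) in the top view and (334.5,127.4) in the scene, so the lid is at about 1.52 rad and the knob at (0.675,-0.058,0.348). I'll adjust and grip.

step_arm --moves '[{"rx": 0,"ry": 0,"rz": 0.8,"dx": -13,"dy": 9.3,"dz": 0,"gripper": -0.1},{"rx": 0,"ry": 0,"rz": 0,"dx": 0,"dy": 0,"dz": 0,"gripper": -0.1},{"rx": 0,"ry": 0,"rz": 0,"dx": 0,"dy": 0,"dz": 30,"gripper": -0.1},{"rx": 0,"ry": 0,"rz": 0,"dx": 0,"dy": 0,"dz": 25,"gripper": -0.1},{"rx": 0,"ry": 0,"rz": 0,"dx": 0,"dy": 0,"dz": 11,"gripper": -0.1},{"rx": 0,"ry": 0,"rz": 0,"dx": 0,"dy": 0,"dz": 0,"gripper": -0.6},{"rx": 0,"ry": 0,"rz": 0,"dx": 0,"dy": 0,"dz": 0,"gripper": -1},{"rx": 0,"ry": 0,"rz": 0,"dx": 0,"dy": 0,"dz": 0,"gripper": -1},{"rx": 0,"ry": 0,"rz": 0,"dx": 0,"dy": 0,"dz": 0,"gripper": -1}]' --grip_force 40

```text
clock: 47.52
tcp_pos: [0.6747, -0.0572, 0.3579]
orientation: [-3.131, 0.117, 0.002]
contact_force: [1.5, 13.9, -6.5]
grip_width: 0.0209
gripper_force: 42.1
```

step_arm --moves '[{"rx": 0,"ry": 0,"rz": 0,"dx": -19.7,"dy": -2,"dz": 1.2,"gripper": -1},{"rx": 0,"ry": 0,"rz": 0,"dx": -19.6,"dy": 0,"dz": 2.8,"gripper": -1},{"rx": 0,"ry": 0,"rz": 0,"dx": -19.3,"dy": 0,"dz": 4.3,"gripper": -1},{"rx": 0,"ry": 0,"rz": 0,"dx": -18.9,"dy": 0,"dz": 5.8,"gripper": -1},{"rx": 0,"ry": 0,"rz": 0,"dx": -18.4,"dy": 0,"dz": 7.3,"gripper": -1},{"rx": 0,"ry": 0,"rz": 0,"dx": -17.8,"dy": 0,"dz": 8.7,"gripper": -1},{"rx": 0,"ry": 0,"rz": 0,"dx": -17.1,"dy": 0,"dz": 10,"gripper": -1},{"rx": 0,"ry": 0,"rz": 0,"dx": -16.2,"dy": 0,"dz": 11.4,"gripper": -1},{"rx": 0,"ry": 0,"rz": 0,"dx": -15.3,"dy": 0,"dz": 12.6,"gripper": -1},{"rx": 0,"ry": 0,"rz": 0,"dx": -14.2,"dy": 0,"dz": 13.7,"gripper": -1},{"rx": 0,"ry": 0,"rz": 0,"dx": 0,"dy": 0,"dz": 0,"gripper": -1}]'

```text
clock: 48.9
tcp_pos: [0.4978, -0.044, 0.2812]
orientation: [-3.135, 0.122, 0.001]
contact_force: [-5.8, 10.2, 4.2]
grip_width: 0.0212
gripper_force: 44.5
```

Run:
```python
from h2 import *
q=.732; L=np.hypot(252,8); a=np.arctan2(8,-252)-q
plan(cw(118+L*np.cos(a),0,96+L*np.sin(a)+9),TH)
```

```text
t48.9 tcp [ 0.4978 -0.044   0.2812] yaw-0.078 grip0.0212 F [-5.8 10.2  4.2]
 turn [-0.2  0.1 -0.4] shift [1.4 1.8 1.8] shift_in_current [1.4 1.8 1.8]
```

step_arm --moves '[{"rx": 0,"ry": 0,"rz": -0.4,"dx": -13.1,"dy": -1,"dz": 14.8,"gripper": -1},{"rx": 0,"ry": 0,"rz": 0,"dx": -11.9,"dy": 0,"dz": 15.8,"gripper": -1},{"rx": 0,"ry": 0,"rz": 0,"dx": -10.6,"dy": 0,"dz": 16.7,"gripper": -1},{"rx": 0,"ry": 0,"rz": 0,"dx": -9.3,"dy": 0,"dz": 17.5,"gripper": -1},{"rx": 0,"ry": 0,"rz": 0,"dx": -7.9,"dy": 0,"dz": 18.2,"gripper": -1},{"rx": 0,"ry": 0,"rz": 0,"dx": -6.4,"dy": 0,"dz": 18.7,"gripper": -1},{"rx": 0,"ry": 0,"rz": 0,"dx": -5,"dy": 0,"dz": 19.2,"gripper": -1},{"rx": 0,"ry": 0,"rz": 0,"dx": -3,"dy": 0,"dz": 19.5,"gripper": -1},{"rx": 0,"ry": 0,"rz": 0,"dx": -1,"dy": 0,"dz": 10,"gripper": -1},{"rx": 0,"ry": 0,"rz": 0,"dx": 0,"dy": 0,"dz": 8,"gripper": -1},{"rx": 0,"ry": 0,"rz": 0,"dx": 0,"dy": 0,"dz": 0,"gripper": -1}]'

```text
clock: 50.28
tcp_pos: [0.4279, -0.0389, 0.1211]
orientation: [-3.137, 0.112, 0.011]
contact_force: [-9.2, 11.9, -0.8]
grip_width: 0.0213
gripper_force: 55.4
```

Run:
```python
from h2 import *
plan(cw(-134,0,113),TH)
```

```text
t50.3 tcp [ 0.4279 -0.0389  0.1211] yaw-0.072 grip0.0213 F [-9.2 11.9 -0.8]
 turn [-0.1  0.4 -0. ] shift [1.6 1.9 8.1] shift_in_current [1.6 1.9 8.1]
```

step_arm --moves '[{"rx": 0,"ry": 0,"rz": 0,"dx": 1.5,"dy": 0,"dz": 4,"gripper": -1},{"rx": 0,"ry": 0,"rz": 0,"dx": 0,"dy": 0,"dz": 3,"gripper": -1},{"rx": 0,"ry": 0,"rz": 0,"dx": 0,"dy": 0,"dz": 1,"gripper": -1},{"rx": 0,"ry": 0,"rz": 0,"dx": 0,"dy": 0,"dz": 0,"gripper": -1}]'

```text
clock: 50.78
tcp_pos: [0.4277, -0.039, 0.1129]
orientation: [-3.138, 0.112, 0.016]
contact_force: [-13.2, 13.6, -1.9]
grip_width: 0.0211
gripper_force: 56.0
```

step_arm --moves '[{"rx": 0,"ry": 0,"rz": 0,"dx": 0,"dy": 0,"dz": 0,"gripper": -0.4},{"rx": 0,"ry": 0,"rz": 0,"dx": 0,"dy": 0,"dz": 0,"gripper": -0.1},{"rx": 0,"ry": 0,"rz": 0,"dx": 0,"dy": 0,"dz": -20,"gripper": -0.1},{"rx": 0,"ry": 0,"rz": 0,"dx": 0,"dy": 0,"dz": -40,"gripper": -0.1},{"rx": 0,"ry": 0,"rz": 0,"dx": 0,"dy": 0,"dz": -40,"gripper": -0.1},{"rx": 0,"ry": 0,"rz": 0,"dx": 0,"dy": 0,"dz": 0,"gripper": -0.1}]'

```text
clock: 51.52
tcp_pos: [0.4357, -0.0425, 0.2177]
orientation: [3.139, -0.119, 0.013]
contact_force: [-0.3, -0.4, 0.1]
grip_width: 0.0381
gripper_force: 0.0
```

Run:
```python
from h2 import *
plan(cw(-57,0,141),np.pi/2+TH)
im=shot("top","top11.png");a=shot("scene","scene11.png"); b=cv2.imread("pics/scene2.png")
cv2.imwrite("pics/v11.png",np.hstack([cv2.resize(x[160:270,240:380],(400,314),interpolation=cv2.INTER_CUBIC) for x in (a,b)]))
for x in(a,b):
    g=cv2.cvtColor(x,cv2.COLOR_BGR2GRAY); k=g[213:228,273:290]; p=np.argwhere(k<45)[:,::-1]; h=cv2.cvtColor(x,cv2.COLOR_BGR2HSV); m=cv2.inRange(h,(0,150,80),(8,255,255))|cv2.inRange(h,(172,150,80),(180,255,255)); m[:190]=0;m[220:]=0;m[:,:280]=0;m[:,315:]=0
    print(len(p),p.mean(0)+[273,213] if len(p) else 0,np.argwhere(m)[:,::-1].mean(0))
```

```text
t51.5 tcp [ 0.4357 -0.0425  0.2177] yaw-0.076 grip0.0381 F [-0.3 -0.4  0.1]
 turn [  0.4  -0.4 -90.2] shift [ 1.2 70.5 76.7] shift_in_current [69.8 -1.5 77.3]
0 0 [nan nan]
0 0 [nan nan]<stdin>:7: RuntimeWarning: Mean of empty slice.
  ret = um.true_divide(
```

View pics/v11.png

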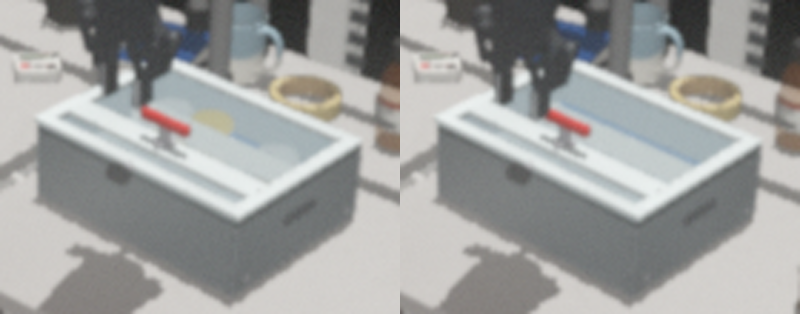

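The lid is shut: the left crop matches the original closed picture on the right, with the rim flush, the handle along the hinge, and the jars visible through the cover at the fence. Now to the T-handle.

step_arm --moves '[{"rx": 0,"ry": 0,"rz": 0,"dx": 35,"dy": -1,"dz": 0,"gripper": -0.1},{"rx": 0,"ry": 0,"rz": 0,"dx": 35,"dy": -1,"dz": 0,"gripper": -0.1},{"rx": 0,"ry": 0,"rz": -10,"dx": 0,"dy": 0,"dz": 0,"gripper": -0.1},{"rx": 0,"ry": 0,"rz": -10,"dx": 0,"dy": 0,"dz": 0,"gripper": -0.1},{"rx": 0,"ry": 0,"rz": -10,"dx": 0,"dy": 0,"dz": 0,"gripper": -0.1},{"rx": 0,"ry": 0,"rz": -10,"dx": 0,"dy": 0,"dz": 0,"gripper": -0.1},{"rx": 0,"ry": 0,"rz": -10,"dx": 0,"dy": 0,"dz": 0,"gripper": -0.1},{"rx": 0,"ry": 0,"rz": -10,"dx": 0,"dy": 0,"dz": 0,"gripper": -0.1},{"rx": 0,"ry": 0,"rz": -10,"dx": 0,"dy": 0,"dz": 0,"gripper": -0.1},{"rx": 0,"ry": 0,"rz": -10,"dx": 0,"dy": 0,"dz": 0,"gripper": -0.1},{"rx": 0,"ry": 0,"rz": -10.6,"dx": 0,"dy": 0,"dz": 0,"gripper": -0.1},{"rx": 0,"ry": 0,"rz": 0,"dx": 0,"dy": 0,"dz": 0,"gripper": -0.1}]'

```text
clock: 53.12
tcp_pos: [0.5022, -0.0453, 0.2129]
orientation: [-2.292, -2.146, 0.002]
contact_force: [0.8, -0.1, 0.0]
grip_width: 0.0386
gripper_force: 0.0
```

Run:
```python
from h2 import *
plan([.5075,-.0455,.1415],1.51)
```

```text
t53.1 tcp [ 0.5022 -0.0453  0.2129] yaw1.505 grip0.0386 F [ 0.8 -0.1  0. ]
 turn [-0.1 -0.  -0.3] shift [ 0.1  5.3 71.4] shift_in_current [ 0.1  5.4 71.4]
```

step_arm --moves '[{"rx": 0,"ry": 0,"rz": 0,"dx": 0,"dy": 5.4,"dz": 25,"gripper": -0.1},{"rx": 0,"ry": 0,"rz": 0,"dx": 0,"dy": 0,"dz": 25,"gripper": -0.1},{"rx": 0,"ry": 0,"rz": 0,"dx": 0,"dy": 0,"dz": 21,"gripper": -0.1},{"rx": 0,"ry": 0,"rz": 0,"dx": 0,"dy": 0,"dz": 0,"gripper": -0.6},{"rx": 0,"ry": 0,"rz": 0,"dx": 0,"dy": 0,"dz": 0,"gripper": -1},{"rx": 0,"ry": 0,"rz": 0,"dx": 0,"dy": 0,"dz": 0,"gripper": -1},{"rx": 0,"ry": 0,"rz": 0,"dx": 0,"dy": 0,"dz": 0,"gripper": -1},{"rx": 0,"ry": 0,"rz": 0,"dx": 0,"dy": 0,"dz": 0,"gripper": -1}]' --grip_force 60

```text
clock: 54.12
tcp_pos: [0.5077, -0.0452, 0.1431]
orientation: [-2.291, -2.149, 0.001]
contact_force: [-1.9, 1.2, -4.6]
grip_width: 0.0107
gripper_force: 58.9
```

step_arm --moves '[{"rx": 0,"ry": 0,"rz": 6,"dx": 0,"dy": 0,"dz": 0,"gripper": -1},{"rx": 0,"ry": 0,"rz": 8,"dx": 0,"dy": 0,"dz": 0,"gripper": -1},{"rx": 0,"ry": 0,"rz": 8,"dx": 0,"dy": 0,"dz": 0,"gripper": -1},{"rx": 0,"ry": 0,"rz": 8,"dx": 0,"dy": 0,"dz": 0,"gripper": -1},{"rx": 0,"ry": 0,"rz": 8,"dx": 0,"dy": 0,"dz": 0,"gripper": -1},{"rx": 0,"ry": 0,"rz": 8,"dx": 0,"dy": 0,"dz": 0,"gripper": -1},{"rx": 0,"ry": 0,"rz": 8,"dx": 0,"dy": 0,"dz": 0,"gripper": -1},{"rx": 0,"ry": 0,"rz": 8,"dx": 0,"dy": 0,"dz": 0,"gripper": -1},{"rx": 0,"ry": 0,"rz": 8,"dx": 0,"dy": 0,"dz": 0,"gripper": -1},{"rx": 0,"ry": 0,"rz": 6,"dx": 0,"dy": 0,"dz": 0,"gripper": -1},{"rx": 0,"ry": 0,"rz": 3,"dx": 0,"dy": 0,"dz": 0,"gripper": -1},{"rx": 0,"ry": 0,"rz": 0,"dx": 0,"dy": 0,"dz": 0,"gripper": -1}]'

```text
clock: 55.62
tcp_pos: [0.5073, -0.0447, 0.1431]
orientation: [-3.135, -0.203, 0.003]
contact_force: [-5.1, 1.8, -1.3]
grip_width: 0.0112
gripper_force: 59.3
```

Run:
```python
from h2 import *
plan([.5075,-.0455,.1415],.11); o,_=st(); print(o["moment"],o["gripper_force"])
```

```text
t55.6 tcp [ 0.5073 -0.0447  0.1431] yaw0.130 grip0.0112 F [-5.1  1.8 -1.3]
 turn [-0.   0.1  1.1] shift [0.2 0.8 1.6] shift_in_current [0.1 0.8 1.6]
[ 0.44994068  1.16495728 -0.05810117] 59.34581268578768
```

Turn on in small steps until the stop is felt.

step_arm --moves '[{"rx": 0,"ry": 0,"rz": 2,"dx": 0,"dy": 0,"dz": 0,"gripper": -1},{"rx": 0,"ry": 0,"rz": 2,"dx": 0,"dy": 0,"dz": 0,"gripper": -1},{"rx": 0,"ry": 0,"rz": 0,"dx": 0,"dy": 0,"dz": 0,"gripper": -1}]'

```text
clock: 56.0
tcp_pos: [0.5072, -0.0447, 0.143]
orientation: [3.14, 0.098, -0.003]
contact_force: [-6.0, 1.2, -2.2]
grip_width: 0.0115
gripper_force: 66.6
```

Run:
```python
from h2 import *
plan([.5075,-.0455,.1415],.11); o,_=st(); print(o["moment"],o["gripper_force"])
```

```text
t56.0 tcp [ 0.5072 -0.0447  0.143 ] yaw0.062 grip0.0115 F [-6.   1.2 -2.2]
 turn [-0.   0.1 -2.7] shift [0.2 0.8 1.5] shift_in_current [0.2 0.8 1.5]
[0.37450332 1.09579649 0.55591884] 66.6269052028656
```

step_arm --moves '[{"rx": 0,"ry": 0,"rz": 2,"dx": 0,"dy": 0,"dz": 0,"gripper": -1},{"rx": 0,"ry": 0,"rz": 2,"dx": 0,"dy": 0,"dz": 0,"gripper": -1},{"rx": 0,"ry": 0,"rz": 0,"dx": 0,"dy": 0,"dz": 0,"gripper": -1}]'

```text
clock: 56.38
tcp_pos: [0.5072, -0.0446, 0.143]
orientation: [3.141, -0.006, -0.003]
contact_force: [-4.6, 1.4, -1.9]
grip_width: 0.0113
gripper_force: 88.3
```

Run:
```python
from h2 import *
plan([.5075,-.0455,.1415],.11); o,_=st(); print(o["moment"],o["gripper_force"])
```

```text
t56.4 tcp [ 0.5072 -0.0446  0.143 ] yaw-0.004 grip0.0113 F [-4.6  1.4 -1.9]
 turn [ 0.1  0.1 -6.5] shift [0.2 0.9 1.5] shift_in_current [0.3 0.9 1.5]
[0.29011545 1.10024702 1.70216363] 88.31872179172933
```

The stop is felt: 1.7 N m and rising grip load. Release, withdraw and check the bar angle.

step_arm --moves '[{"rx": 0,"ry": 0,"rz": 0,"dx": 0,"dy": 0,"dz": 0,"gripper": -0.4},{"rx": 0,"ry": 0,"rz": 0,"dx": 0,"dy": 0,"dz": 0,"gripper": 0},{"rx": 0,"ry": 0,"rz": 0,"dx": 0,"dy": 0,"dz": -20,"gripper": 0},{"rx": 0,"ry": 0,"rz": 0,"dx": 0,"dy": 0,"dz": -40,"gripper": 0},{"rx": 0,"ry": 0,"rz": 0,"dx": 0,"dy": 0,"dz": -40,"gripper": 0},{"rx": 0,"ry": 0,"rz": 0,"dx": 0,"dy": 45,"dz": 0,"gripper": 0},{"rx": 0,"ry": 0,"rz": 0,"dx": 0,"dy": 50,"dz": 0,"gripper": 0},{"rx": 0,"ry": 0,"rz": 0,"dx": 0,"dy": 50,"dz": 0,"gripper": 0},{"rx": 0,"ry": 0,"rz": 0,"dx": 0,"dy": 50,"dz": 0,"gripper": 0},{"rx": 0,"ry": 0,"rz": 0,"dx": 0,"dy": 50,"dz": 0,"gripper": 0},{"rx": 0,"ry": 0,"rz": 0,"dx": 0,"dy": 40,"dz": 0,"gripper": 0},{"rx": 0,"ry": 0,"rz": 0,"dx": 0,"dy": 0,"dz": 0,"gripper": 0}]'

```text
clock: 57.88
tcp_pos: [0.5041, -0.3349, 0.2435]
orientation: [3.139, -0.028, 0.002]
contact_force: [-0.8, 0.7, 0.1]
grip_width: 0.0427
gripper_force: 0.0
```

Run:
```python
from h2 import *
im=shot("top","top12.png"); a=shot("scene","scene12.png")
hsv=cv2.cvtColor(im,cv2.COLOR_BGR2HSV)
red=cv2.inRange(hsv,(0,110,70),(10,255,255))|cv2.inRange(hsv,(170,110,70),(180,255,255)); red[:205]=0;red[240:]=0;red[:,:310]=0;red[:,345:]=0
P=np.argwhere(red)[:,::-1]; Q=np.array([onz("top",*p,.145)[:2] for p in P]); c=Q.mean(0); u=np.linalg.svd(Q-c)[2][0]
ang=np.arctan2(u[1],u[0])%np.pi; print(len(P),c,"latch q",np.pi/2+TH-(ang if ang<1.6 else ang-np.pi))
def lid(n,im,lo,hi,z,roi):
    h=cv2.cvtColor(im,cv2.COLOR_BGR2HSV); m=cv2.inRange(h,lo,hi); k=np.zeros_like(m); u0,v0,u1,v1=roi; k[v0:v1,u0:u1]=1; p=np.argwhere(m*k)[:,::-1]; return len(p),(onz(n,*p.mean(0),z)-O)@RC if len(p) else None
print("yellow thru cover (case m)",lid("top",im,(18,70,70),(36,255,255),.082,(270,150,390,230)), "expect x .0645 y .025")
a0=cv2.imread("pics/top0.png"); d=cv2.absdiff(a0,im).max(2); 
for n,p in(("timer",(201,160)),("weight",(424,181))): print(n,d[p[1]-12:p[1]+12,p[0]-12:p[0]+12].mean())
```

```text
104 [ 0.50555833 -0.04566784] latch q 1.4117204732933564
yellow thru cover (case m) (262, array([0.06394493, 0.02938564, 0.082     ])) expect x .0645 y .025
timer 5.890625
weight 6.588541666666667
```

```bash
python3 -c "
from bench import r
print(r.hand_in())"
```

```text
the job is handed in; nothing more can be done
None
```

I handed the job in at about 58 s (no verdict came back): jar_dark, jar_yellow and jar_tan stand in one row at the blue fence (jar_red was absent), the lid is shut, the T-handle is turned clockwise to its stop, and the timer and weight are untouched.

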